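# Vent the vacuum cover and slide the work tray under the curing lamp

## Robot

A 6-joint arm with a two-finger parallel gripper is mounted at the origin on the work surface. World frame = base frame: x ahead of the robot, y to its left, z up, the work surface at z = 0. Lengths are in mm, angles in degrees, forces in N, time in s.
With the tool pointing down it reaches from about 400 to 825 mm from the base axis. Payload 7 kg.
Tool frame: the origin (TCP) lies between the finger pads; the fingertips stand manip.tip_reach ahead of it and the grasp point (between the pads) lies 6 mm ahead of it (manip.tip_reach is the distance from the TCP to the fingertips, in mm); z points along the fingers, x is the direction in which the jaws open and shut, and the axes are right-handed (so a half turn about z gives the same grasp; the last joint's range is limited). The gripper opens to 85 mm and grips with 20 to 120 N. Pads are 22 mm wide; open, the fingers measure 114 mm over their backs; the gripper's body (76 mm by 85 mm) begins 54 mm behind the grasp point. The pads swing forward as they close: fully open they stand 13 mm farther back than shut.
Start: joints at [-59.639, 20.546, 0.682, 0, -70.136, -16.507], TCP at [161.604, -655.347, 256.302] pointing down, gripper open.
Joint ranges: [-176.03, 176.03], [-82.01, 121.73], [-58.28, 71.71], [-173.87, 95.51], [-174.79, -0.11], [-173.66, 173.66]. Speed limits (degrees/s): [136.94, 136.94, 172.46, 180, 180, 180].

## Interface

Orientations are given as [roll, pitch, yaw] about the fixed x, y, z axes, in that order (R = Rz(yaw) Ry(pitch) Rx(roll)).
In Python, from bench import manip gives the robot as it stands.
- The arm moves only by the shell command python3 -m inch 'ROWS'. ROWS is JSON, a list of rows, each an object with "slide": the shift along the tool's x, y, z in mm, a list of three; "rot": the turn, a rotation vector about the tool's x, y, z in rad, a list of three; "fingers": the opening, from -1 (shut) to 1 (fully open). A call has 1 to 20 rows; each row shifts and turns the commanded pose from where the row before left it, along the tool's axes as they then stand; what a row does not reach is not made up. A row lasts 1/12 s, in which the tool goes at most 41.7 mm and 7.16 degrees, less where a joint would pass 70% of its speed; a pose out of reach is approached as far as the arm can. A call is refused whole if a number of a shift passes 41.7 or a number of a turn 0.125, either way. A call with a gripper value outside its range is refused whole. The fingers move at their own pace and stop on an object; the grip force is fixed at half the most. Time passes only in rows, so rows that do not move let the fingers close. It gives the time, the measured TCP pose, the force and the opening at its end, in the units of the state.
- manip.read_state(): the state, without advancing time (a new reading comes with each control period).
- manip.get_image(name): name is "side" or "top" or "wrist"; returns (picture, depth): 400x640x3 uint8, blue, green, red; 400x640 float32, mm along the optical axis (not along the pixel's ray), 0 where there is no reading.
- manip.camera_info(name): a dict with "fx", "fy", "cx", "cy" (pixels), "D" ([k1, k2, p1, p2, k3] as OpenCV has them; the pictures are not rectified), "world_from_camera" (4x4, takes a point from camera to world coordinates). Camera axes: x right, y down, z forward; pixel columns grow to the right and rows downward; lengths in mm; the calibration is good to about 2 mm. A picture is of the moment at which its call begins: read the wrist's pose just before it. camera_info takes no time and is no camera call; for the wrist camera it gives the pose at the moment of the call.
- manip.job_done(): hands the job in, once; it reports no verdict.
Trained networks look in the newest picture that a camera, given by its name, has taken for a name from the list of things; names that differ only in an ending like _2 or _b are one class to them, and where a whole thing is asked for, a point or a joint stands for the part that bears it (a point fixed in the world has none). Each returns a list of dicts, best first, with "conf" (0 to 1); they miss things now and then, are a little off and sometimes report something else, mostly with a low value. They report only what shows in the picture. A call takes as long as a camera call. They do not tell look-alikes from the thing itself.
- manip.masks_of(camera, thing): "mask" (400x640 bool, what is visible of it).
- manip.place_of(camera, thing): "location" ([x, y, z] in mm, in world coordinates, good to about 4 mm: a listed point, or the origin of a listed thing).
The state is a dict: "time": time; "joints": joint angles; "joint_vel": joint speeds; "effort": joint torques, N m; "position": TCP position; "ee_rot": TCP orientation; "wrist_force": force on the tool from outside, world axes, zero at the start; "torque": the same for the moment, N m; "grip_width": opening from 0.0 (shut) to 1.0 (fully open).
Only numpy, scipy, OpenCV 4.12 (cv2) and the standard library are available. Lean on these libraries where they do the work, as an engineer would, in place of code of your own. Each camera call takes 0.05 s, during which the arm holds its last target.

## Task

Open the red vent tap on the clear vacuum cover fully, a quarter turn anticlockwise, and only then lift the cover off by its black grip and set it upright, wholly on the cork mat. Carry the dark work tray level by its orange grip to the table in front of the curing lamp, set it down clear of the yellow outline and let go. Then push it from behind until it sits squarely inside the outline under the lamp, leaving the tap open and everything else where it is.

Things in the scene. Friction and masses are not known exactly. Their poses are not given: they have to be found in the camera images.
- chamber: fixed aluminium base plate of the vacuum chamber, 215 (x) x 170 (y) x 15 mm high; origin at the centre of its underside, on the table; z up. The tray and the cover stand on its top, 15 mm above the table. It may be left or right of the mat.
- cover: loose clear acrylic cover, an upside-down box 190 (x) x 140 (y) x 70 mm high, walls 8 mm, black gasket at its foot, about 0.6 kg, standing over the tray; origin at the centre of its lower rim, z up. Black grip fin 50 (x) x 14 (y) mm on the middle of its top, 70 to 112 mm above the origin. The red tap stands 68 mm towards -x. Sealed until the tap is open past 1.2 rad.
- cover_grip (a point): point to grip the cover: in the middle of the black fin, 98 mm above the cover's lower rim; axes as the cover (fin long in x, pinch along y)
- tap_grip (a point): centre of the red tap bar, 48 mm long (its own x) x 14 mm (its own y) x 24 mm high, 98 mm above the cover's lower rim, 28 mm above the cover's top; its axes turn with the tap, z up on the tap's axis
- tap (a joint): angle of the vent tap, rad: 0 = closed (bar along the cover's x), grows anticlockwise seen from above to 1.571 = fully open (bar across the cover), end stop there; stiff to about 0.03 N m and stays where it is left
- tray: loose dark steel tray, 130 (x) x 100 (y) mm, base 8 mm thick, end walls 24 mm high at its -x and +x ends, about 0.35 kg, low coloured sign pieces (top 14 mm) on it; origin at the centre of its underside, z up. Orange grip fin 60 (x) x 16 (y) mm in its middle, up to 50 mm above the underside. The two ends are alike: either may lead.
- tray_grip (a point): point to grip the tray: in the orange fin, 38 mm above the tray's underside; axes as the tray (fin long in x, pinch along y)
- mat: fixed cork mat, 240 (x) x 190 (y) x 4 mm thick; origin at the centre of its underside, on the table; z up
- lamp: fixed white curing lamp: bar 50 (x) x 260 (y) mm, from 75 to 109 mm above the table, on two 18 mm posts (feet 60 x 36 x 8 mm) 115 mm either side (y); origin on the table at the centre of the spot under the bar. Push along its +x; its front is its -x side. Flat yellow outline round the spot, 154 (x) x 124 (y) mm inside, lines 6 mm wide, no obstacle.
- tape_roll: bystander, loose: blue roll of tape lying flat, 70 mm across, 24 mm high; origin at the centre of its underside (leave alone)
- ruler: bystander, loose: steel rule lying flat, 200 x 30 x 4 mm, long axis y; origin at the centre of its underside (leave alone)
- jar: bystander, loose: small amber jar with a black lid, 48 mm across, 60 mm high; origin at the centre of its underside (leave alone)
- adhesive: bystander, loose: white adhesive bottle with a red cap, 60 mm across, 150 mm high; origin at the centre of its underside (leave alone)
- cup: bystander, loose: blue cup, 64 mm across, 90 mm high; origin at the centre of its underside (leave alone)
- offcuts: bystander, loose: green block of offcuts, 90 x 60 x 24 mm; origin at the centre of its underside (leave alone)
- spatula: bystander, loose: spatula with a wooden handle, lying, 200 mm long, about 20 mm high; origin at the centre of its underside (leave alone)
Not all that is in view belongs to the job. What is shaped like the cover but purple is not meant.

How it is judged:
By the outcome, as a careful person would: the job done as asked, in the order asked, and still so for the second after the job is handed in, with the robot touching nothing.
It also fails if it takes over 72 s, if anything falls off the work surface, if the arm or the gripper's body presses on something with over 40 N, if the wrist force passes 120 N, or if a joint passes its speed limit or range.

## Working session

There is one attempt and no reset: what is moved stays moved. The work goes in short steps, Python scripts to look and compute and a shell command to move; the robot and the scene stay as the last step left them, time stands still between calls to the robot, and variables do not carry over. Pictures are saved under pics/ and viewed, and the job is handed in when it is done.

```bash
ls; mkdir -p pics; python3 - <<'E'
from bench import manip
import cv2
print(manip.read_state()); print(manip.tip_reach)
for n in ["top","side"]:
    im,d=manip.get_image(n); cv2.imwrite(f"pics/{n}0.png",im)
    for t in ["chamber","cover","tap_grip","cover_grip","tray","mat","lamp","tape_roll","ruler","jar","adhesive","cup","offcuts","spatula"]:
        r=manip.place_of(n,t); print(n,t,[(round(x['conf'],2),[round(float(v)) for v in x['location']]) for x in r[:3]])
print(manip.read_state()['time'])
E
```

```text
pics
{'time': 0.0, 'joints': array([-5.96397084e+01,  2.05918272e+01,  6.32695271e-01, -1.98501709e-02,
       -7.01345125e+01, -1.65065013e+01]), 'joint_vel': array([ 0.09941412,  0.09307676, -0.07401674, -0.10322032,  0.0186166 ,
       -0.05070212]), 'effort': array([-3.81241873e-03, -5.83327425e+01,  2.93423170e+01,  6.93698198e+00,
       -5.95929479e-03, -5.26097438e-05]), 'position': array([ 161.49132448, -654.94276842,  255.35186687]), 'ee_rot': array([-1.79991282e+02, -9.50872920e-02,  1.03847022e+02]), 'wrist_force': array([ 0.30749772,  0.13976174, -0.04789644]), 'torque': array([-0.01113427, -0.0200907 ,  0.0056985 ]), 'grip_width': 1.001792032645893}
25.0
top chamber []
top cover [(0.94, [185, 293, -5]), (0.7, [558, 288, 13])]
top tap_grip [(0.64, [496, 296, 111]), (0.46, [132, 247, 98])]
top cover_grip [(0.81, [186, 284, 100]), (0.77, [557, 287, 114])]
top tray [(0.23, [376, -46, -2])]
top mat [(0.82, [560, 38, -2])]
top lamp [(0.63, [651, -276, 0])]
top tape_roll [(0.5, [373, -45, -4])]
top ruler [(0.76, [378, 195, -2])]
top jar [(0.57, [780, -138, -1])]
top adhesive [(0.63, [800, -31, 2])]
top cup [(0.76, [790, 84, 2]), (0.43, [376, -41, -4])]
top offcuts [(0.83, [579, -499, 0]), (0.53, [800, -30, 2])]
top spatula [(0.65, [350, 485, 1]), (0.62, [579, -499, 0]), (0.22, [780, -138, 1])]
side chamber []
side cover [(0.79, [188, 285, 5]), (0.69, [559, 283, 12]), (0.4, [579, -496, -3])]
side tap_grip [(0.76, [135, 247, 92]), (0.69, [493, 302, 114])]
side cover_grip [(0.88, [189, 287, 101]), (0.68, [560, 289, 112])]
side tray []
side mat [(0.76, [567, 33, -4])]
side lamp [(0.57, [650, -277, 0])]
side tape_roll [(0.52, [372, -42, 0])]
side ruler [(0.55, [375, 197, -3])]
side jar [(0.57, [779, -140, -3])]
side adhesive [(0.94, [798, -32, 5])]
side cup [(0.73, [789, 85, -2]), (0.51, [348, 478, 0])]
side offcuts [(0.7, [576, -497, -3]), (0.7, [371, -41, 0])]
side spatula [(0.63, [344, 479, -1])]
1.5
```

View pics/top0.png

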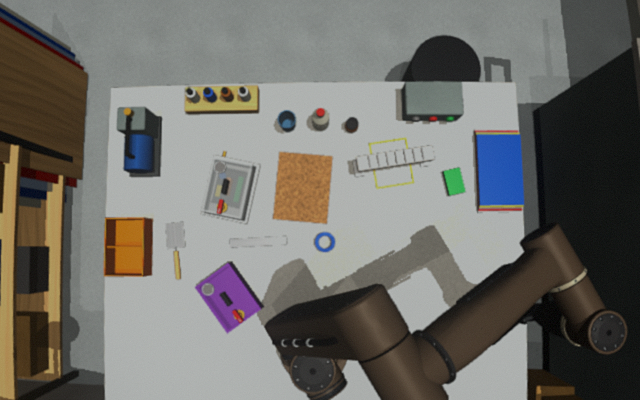

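View pics/side0.png

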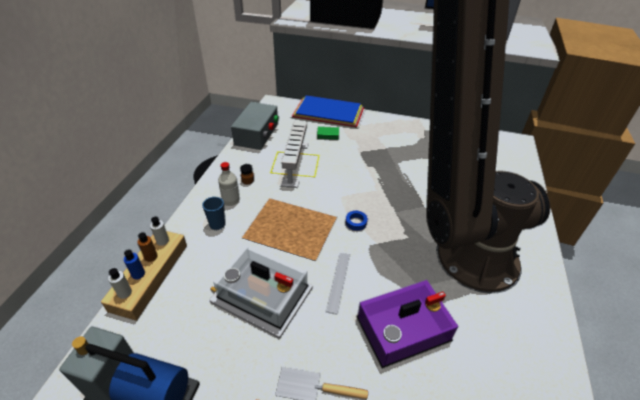

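The true cover (clear) is at top px (229,187), the purple decoy at (230,297). Outline is around (390,163) and the mat around (303,187). Now I'll measure yaws and the outline.

```bash
cat > h.py <<'E'
from bench import manip
import cv2,numpy as np
from scipy.spatial.transform import Rotation as R
def ray(n,uv,z,ci=None):
    "pixel(s) -> world at plane z"
    ci=ci or manip.camera_info(n); K=np.array([[ci['fx'],0,ci['cx']],[0,ci['fy'],ci['cy']],[0,0,1]])
    p=cv2.undistortPoints(np.array(uv,float).reshape(-1,1,2),K,np.array(ci['D'],float)).reshape(-1,2)
    T=np.array(ci['world_from_camera']); d=np.c_[p,np.ones(len(p))]@T[:3,:3].T; o=T[:3,3]
    return o+d*((z-o[2])/d[:,2])[:,None]
def rect(n,mask,z,ci=None):
    v,u=np.nonzero(mask); P=ray(n,np.c_[u,v],z,ci)[:,:2].astype(np.float32)
    return cv2.minAreaRect(P)
def proj(n,P,ci=None):
    ci=ci or manip.camera_info(n);K=np.array([[ci['fx'],0,ci['cx']],[0,ci['fy'],ci['cy']],[0,0,1]])
    T=np.linalg.inv(np.array(ci['world_from_camera'])); rv=cv2.Rodrigues(T[:3,:3])[0]
    return cv2.projectPoints(np.array(P,float).reshape(-1,1,3),rv,T[:3,3],K,np.array(ci['D'],float))[0].reshape(-1,2)
def st(): 
    s=manip.read_state(); return s['position'],s['ee_rot'],s
def delta(target,yaw):
    "tool-frame total: slide for pointing-down tool to target TCP at tool yaw (turn about tool z first or last same plane)"
    p,e,s=st(); M=R.from_euler('xyz',e,degrees=True)
    d=M.inv().apply(np.array(target)-p); 
    G=R.from_euler('xyz',[180,0,yaw],degrees=True)
    rv=(M.inv()*G).as_rotvec()
    print('t',round(s['time'],2),'pos',p.round(1),'rot',e.round(1),'F',s['wrist_force'].round(1),'w',round(s['grip_width'],3))
    print(' slide(tool now)',d.round(1),'rotvec',rv.round(4),'deg',np.degrees(rv).round(1))
E
python3 - <<'E'
from h import *
for n in ["top","side"]:
    im,d=manip.get_image(n); hsv=cv2.cvtColor(im,cv2.COLOR_BGR2HSV)
    y=cv2.inRange(hsv,(22,120,120),(35,255,255)); 
    v,u=np.nonzero(y); P=ray(n,np.c_[u,v],0); k=(abs(P[:,0]-650)<110)&(abs(P[:,1]+276)<110)
    print(n,'outline',cv2.minAreaRect(P[k,:2].astype(np.float32)),k.sum())
    for t,z in [("mat",4),("cover",85),("tap_grip",110),("tray",20)]:
        for m in manip.masks_of(n,t)[:3]:
            print(n,t,round(m['conf'],2),rect(n,m['mask'],z),m['mask'].sum())
    red=cv2.inRange(hsv,(0,150,90),(6,255,255)); v,u=np.nonzero(red); P=ray(n,np.c_[u,v],125);k=np.hypot(P[:,0]-496,P[:,1]-296)<60
    print(n,'red',cv2.minAreaRect(P[k,:2].astype(np.float32)),P[k].mean(0))
    for nm,c in [('s',(500,296,120)),]:
        uv=proj(n,[c])[0]
    big=cv2.resize(im[130:250,180:460] if n=="top" else im[110:340,150:430],None,fx=2.8 if n=="top" else 2.5,fy=2.8 if n=="top" else 2.5,interpolation=cv2.INTER_CUBIC)
    cv2.imwrite(f"pics/{n}1.png",big)
E
```

```text
top outline ((651.0758056640625, -277.337890625), (162.71591186523438, 133.73248291015625), 8.342073440551758) 99
top mat 0.88 ((566.8840942382812, 35.893943786621094), (193.05201721191406, 237.24876403808594), 84.64371490478516) 3593
top cover 0.69 ((555.96240234375, 282.3951721191406), (155.49942016601562, 191.09263610839844), 77.91390228271484) 2555
top cover 0.46 ((646.4151000976562, -273.29315185546875), (73.77253723144531, 279.2113037109375), 7.481544017791748) 1420
top red ((492.61358642578125, 300.9180603027344), (12.36828899383545, 40.336158752441406), 79.12495422363281) [495.20028275 299.96118633 125.        ]
side outline ((641.4921875, -215.8517608642578), (158.09869384765625, 5.606468200683594), 6.0160603523254395) 3
side mat 0.85 ((565.2781982421875, 35.26396179199219), (194.27256774902344, 242.97152709960938), 84.50252532958984) 3515
side mat 0.5 ((843.5670166015625, -106.48722839355469), (68.85145568847656, 246.0016326904297), 31.769338607788086) 739
side cover 0.8 ((184.4908447265625, 308.8143310546875), (234.43539428710938, 166.15093994140625), 36.300174713134766) 5817
side cover 0.79 ((549.08544921875, 307.45770263671875), (176.9607696533203, 218.5511932373047), 77.628662109375) 5052
side tap_grip 0.75 ((133.58425903320312, 254.58798217773438), (57.57912826538086, 20.537330627441406), 42.65253829956055) 160
side tap_grip 0.58 ((491.2404479980469, 300.38189697265625), (24.461994171142578, 53.26275634765625), 75.76929473876953) 170
side tray 0.28 ((577.7557983398438, -484.276123046875), (81.95407104492188, 92.74226379394531), 13.054819107055664) 258
side red ((490.8355407714844, 305.2281799316406), (13.625998497009277, 45.97882080078125), 79.18828582763672) [493.20412302 305.41719912 125.        ]
```

View pics/top1.png

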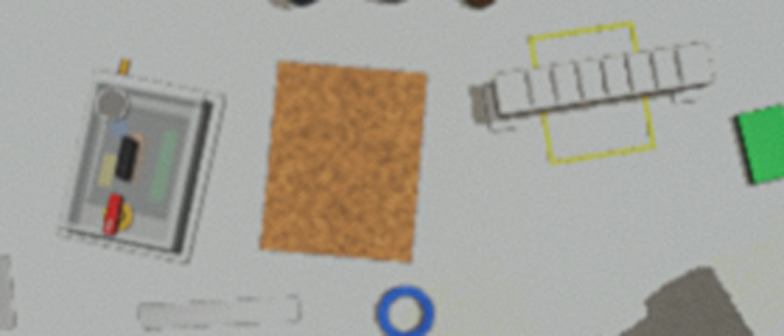

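View pics/side1.png

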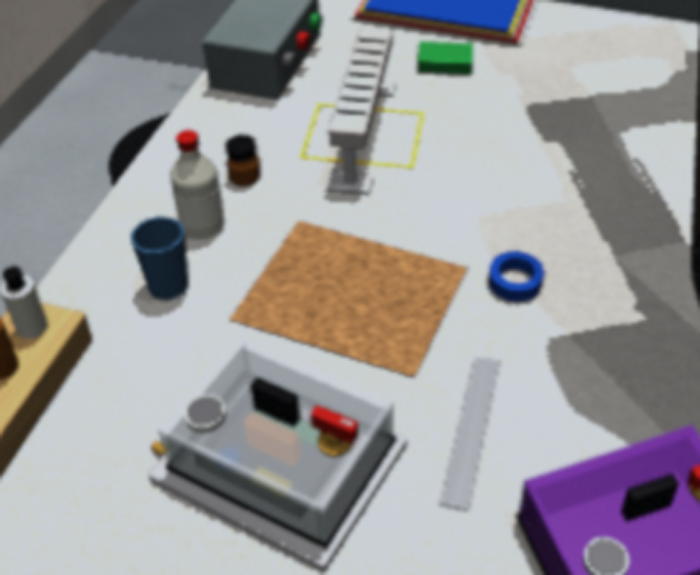

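```bash
python3 -m inch '[{"slide":[0,0,-12],"rot":[0,0,0.1135],"fingers":1},{"slide":[0,0,-12],"rot":[0,0,0.1135],"fingers":1},{"slide":[0,0,-12],"rot":[0,0,0.1135],"fingers":1},{"slide":[0,0,-12],"rot":[0,0,0.1135],"fingers":1},{"slide":[35.5,17.5,0],"rot":[0,0,0],"fingers":1},{"slide":[35.5,17.5,0],"rot":[0,0,0],"fingers":1},{"slide":[35.5,17.5,0],"rot":[0,0,0],"fingers":1},{"slide":[35.5,17.5,0],"rot":[0,0,0],"fingers":1},{"slide":[35.5,17.5,0],"rot":[0,0,0],"fingers":1},{"slide":[35.5,17.5,0],"rot":[0,0,0],"fingers":1},{"slide":[35.5,17.5,0],"rot":[0,0,0],"fingers":1},{"slide":[35.5,17.5,0],"rot":[0,0,0],"fingers":1},{"slide":[35.5,17.5,0],"rot":[0,0,0],"fingers":1},{"slide":[35.5,17.5,0],"rot":[0,0,0],"fingers":1},{"slide":[35.5,17.5,0],"rot":[0,0,0],"fingers":1},{"slide":[35.5,17.5,0],"rot":[0,0,0],"fingers":1},{"slide":[35.5,17.5,0],"rot":[0,0,0],"fingers":1}]'; python3 -c "
from h import *
delta([480,240,300],78)"
```

```text
time: 3.42
position: [482.0, -250.3, 304.8]
ee_rot: [179.9, -0.0, 77.9]
wrist_force: [1.3, -1.2, 0.6]
grip_width: 1.001
t 3.42 pos [ 482.  -250.3  304.8] rot [179.9  -0.   77.9] F [ 1.3 -1.2  0.6] w 1.001
 slide(tool now) [ 478.9 -105.2    4.7] rotvec [ 0.0009 -0.     -0.0026] deg [ 0.1 -0.  -0.1]
```

```bash
python3 -m inch '[{"slide":[36.8,-8,0],"rot":[0,0,0],"fingers":1},{"slide":[36.8,-8,0],"rot":[0,0,0],"fingers":1},{"slide":[36.8,-8,0],"rot":[0,0,0],"fingers":1},{"slide":[36.8,-8,0],"rot":[0,0,0],"fingers":1},{"slide":[36.8,-8,0],"rot":[0,0,0],"fingers":1},{"slide":[36.8,-8,0],"rot":[0,0,0],"fingers":1},{"slide":[36.8,-8,0],"rot":[0,0,0],"fingers":1},{"slide":[36.8,-8,0],"rot":[0,0,0],"fingers":1},{"slide":[36.8,-8,0],"rot":[0,0,0],"fingers":1},{"slide":[36.8,-8,0],"rot":[0,0,0],"fingers":1},{"slide":[36.8,-8,0],"rot":[0,0,0],"fingers":1},{"slide":[36.8,-8,0],"rot":[0,0,0],"fingers":1},{"slide":[36.8,-8,0],"rot":[0,0,0],"fingers":1},{"slide":[0,0,0],"rot":[0,0,0],"fingers":1},{"slide":[0,0,0],"rot":[0,0,0],"fingers":1}]'; python3 - <<'E'
from h import *
delta([492,300,250],78)
ci=manip.camera_info("wrist"); im,d=manip.get_image("wrist"); cv2.imwrite("pics/w2.png",im)
print(np.array(ci['world_from_camera']).round(2))
for t in ["tap_grip","cover_grip","cover","tray_grip","tray","chamber"]:
    print(t,[(round(x['conf'],2),np.round(x['location'],1)) for x in manip.place_of("wrist",t)[:2]])
E
```

```text
time: 4.67
position: [480.0, 239.3, 303.8]
ee_rot: [-180.0, 0.0, 78.0]
wrist_force: [0.4, -0.9, -1.0]
grip_width: 1.001
t 4.67 pos [480.  239.3 303.8] rot [-180.    0.   78.] F [ 0.4 -0.9 -1. ] w 1.001
 slide(tool now) [61.9 -0.8 53.8] rotvec [-0.0005  0.0007  0.0001] deg [-0.  0.  0.]
[[ 2.1000e-01  9.3000e-01  3.0000e-01  4.0063e+02]
 [ 9.8000e-01 -2.0000e-01 -7.0000e-02  2.5583e+02]
 [-0.0000e+00  3.1000e-01 -9.5000e-01  4.2171e+02]
 [ 0.0000e+00  0.0000e+00  0.0000e+00  1.0000e+00]]
tap_grip [(0.65, array([491.4, 306.7, 116.6]))]
cover_grip [(0.83, array([561.5, 290.7, 114.2]))]
cover [(0.68, array([493.2, 304.9, 115.2])), (0.56, array([558.6, 286.4,  13.5]))]
tray_grip []
tray []
chamber [(0.58, array([491.8, 304. , 116.4])), (0.4, array([374.2, 198. ,  -3.1]))]
```

View pics/w2.png

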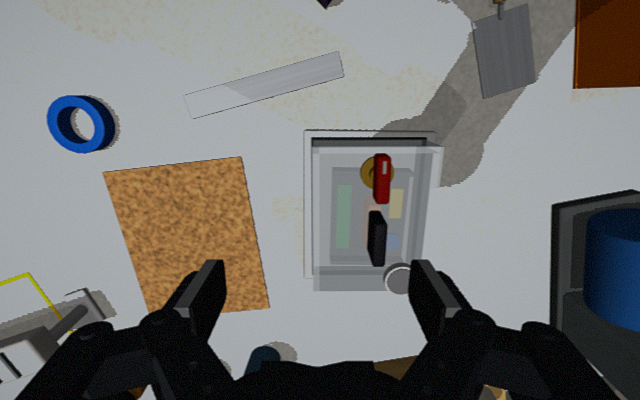

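```bash
python3 - <<'E'
from h import *
ci=manip.camera_info("wrist"); im,d=manip.get_image("wrist"); hsv=cv2.cvtColor(im,cv2.COLOR_BGR2HSV)
reg=np.zeros(im.shape[:2],bool); reg[130:290,305:440]=1
red=(cv2.inRange(hsv,(0,150,120),(6,255,255))>0)&reg
blk=(hsv[...,2]<45)&reg&(np.arange(400)[:,None]>200)&(np.arange(640)[None]>360)&(np.arange(640)[None]<392)
def r(m,z):
    k=cv2.connectedComponentsWithStats(m.astype(np.uint8)); i=1+k[2][1:,4].argmax(); m=k[1]==i
    c,s,a=rect("wrist",m,z,ci); return np.round(c,1),np.round(s,1),round(a,1),m.sum(),d[m].mean()
print('red',r(red,125)); print('fin',r(blk,127))
# cover top depth
top=np.array(d[240:246,330:335]); print(top.mean())
T=np.array(ci['world_from_camera'])
for (u,v) in [(378,160),(383,175),(379,215),(376,235),(340,140),(313,150)]:
    p=ray("wrist",[(u,v)],0,ci)[0]; o=T[:3,3]; dz=d[v,u]; q=o+(p-o)/np.dot(p-o,T[:3,2])*dz; print((u,v),q.round(1))
big=cv2.resize(im[110:310,280:460],None,fx=3,fy=3,interpolation=cv2.INTER_CUBIC); cv2.imwrite("pics/w2b.png",big)
E
```

```text
Traceback (most recent call last):
ValueError: attempt to get argmax of an empty sequence
```

```bash
python3 - <<'E'
from h import *
ci=manip.camera_info("wrist"); im,d=manip.get_image("wrist"); hsv=cv2.cvtColor(im,cv2.COLOR_BGR2HSV)
print(hsv[165,383],hsv[190,382],hsv[230,376])
big=cv2.resize(im[110:310,280:460],None,fx=3,fy=3,interpolation=cv2.INTER_CUBIC); cv2.imwrite("pics/w2b.png",big)
reg=np.zeros(im.shape[:2],bool); reg[130:290,305:440]=1
h=hsv[...,0].astype(int); red=((h<8)|(h>172))&(hsv[...,1]>150)&(hsv[...,2]>60)&reg
blk=(hsv[...,2]<45)&reg&(np.arange(400)[:,None]>200)&(np.arange(640)[None]>360)&(np.arange(640)[None]<392)
def r(m,z):
    k=cv2.connectedComponentsWithStats(m.astype(np.uint8)); i=1+k[2][1:,4].argmax(); m=k[1]==i
    v,u=np.nonzero(m); print(u.min(),u.max(),v.min(),v.max())
    c,s,a=rect("wrist",m,z,ci); return np.round(c,1),np.round(s,1),round(a,1),m.sum(),d[m].mean()
print('red',r(red,125)); print('fin',r(blk,127))
T=np.array(ci['world_from_camera'])
for (u,v) in [(378,160),(383,175),(385,195),(379,215),(376,235),(340,140),(313,150)]:
    p=ray("wrist",[(u,v)],0,ci)[0]; o=T[:3,3]; dz=d[v,u]; q=o+(p-o)/np.dot(p-o,T[:3,2])*dz; print((u,v),q.round(1))
E
```

```text
[  1 230 100] [  4 255 101] [115 128  12]
379 392 155 201
red (array([489.9, 301.8]), array([12.5, 46.2]), 81.2, np.int64(549), np.float32(306.15454))
370 389 210 264
fin (array([549.6, 286. ]), array([18.9, 60.4]), 78.2, np.int64(896), np.float32(328.90656))
(378, 160) [471.6 298.3 119.9]
(383, 175) [486.  300.1 124.7]
(385, 195) [506.6 299.1 124. ]
(379, 215) [532.4 291.9 109.3]
(376, 235) [546.1 283.5 126.5]
(340, 140) [456.5 269.5  41.6]
(313, 150) [464.2 234.7  23.3]
```

View pics/w2b.png

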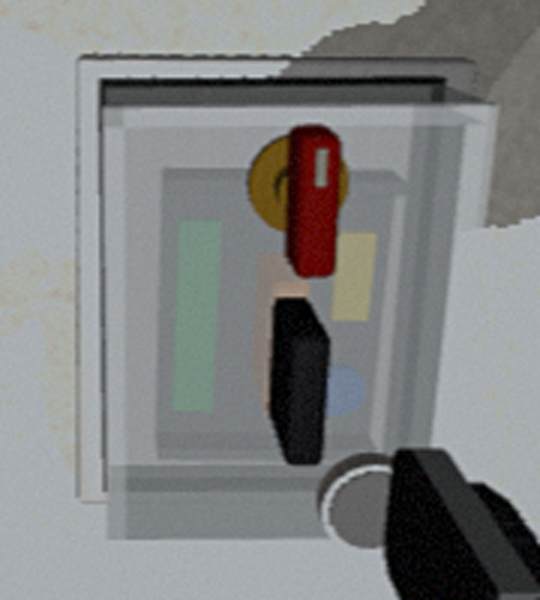

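```bash
python3 -m inch '[{"slide":[31.6,-1.8,0],"rot":[0,0,0],"fingers":1},{"slide":[31.7,-1.9,20],"rot":[0,0,0],"fingers":1},{"slide":[0,0,30],"rot":[0,0,0],"fingers":1},{"slide":[0,0,30],"rot":[0,0,0],"fingers":1},{"slide":[0,0,20],"rot":[0,0,0],"fingers":1},{"slide":[0,0,0],"rot":[0,0,0],"fingers":1},{"slide":[0,0,0],"rot":[0,0,0],"fingers":1}]'; python3 - <<'E'
from h import *
delta([489.5,302,122],78)
ci=manip.camera_info("wrist"); im,d=manip.get_image("wrist"); cv2.imwrite("pics/w3.png",im)
hsv=cv2.cvtColor(im,cv2.COLOR_BGR2HSV);h=hsv[...,0].astype(int)
red=((h<8)|(h>172))&(hsv[...,1]>150)&(hsv[...,2]>60)
k=cv2.connectedComponentsWithStats(red.astype(np.uint8)); i=1+k[2][1:,4].argmax(); m=k[1]==i
print(rect("wrist",m,125,ci),m.sum(), k[3][i])
T=np.array(ci['world_from_camera']); v,u=np.nonzero(m)
p=ray("wrist",np.c_[u,v],0,ci)-T[:3,3]; q=T[:3,3]+p/(p@T[:3,2])[:,None]*d[v,u][:,None]
t=q[abs(q[:,2]-np.percentile(q[:,2],80))<2.5]; print(np.percentile(q[:,2],[5,50,95]),cv2.minAreaRect(t[:,:2].astype(np.float32)),len(t))
E
```

```text
time: 5.7
position: [490.0, 299.6, 204.0]
ee_rot: [-180.0, 0.1, 77.8]
wrist_force: [0.7, 1.1, 0.4]
grip_width: 0.999
t 5.7 pos [490.  299.6 204. ] rot [-1.80e+02  1.00e-01  7.78e+01] F [0.7 1.1 0.4] w 0.999
 slide(tool now) [ 2.4 -1.  82. ] rotvec [-0.0006  0.002  -0.0029] deg [-0.   0.1 -0.2]
((489.00762939453125, 302.6474609375), (12.762325286865234, 49.52648162841797), 79.72454071044922) 1154 [322.05805893 221.64038128]
[123.02294181 124.99772118 126.14763652] ((490.39459228515625, 302.37237548828125), (12.742283821105957, 46.49742889404297), 79.63860321044922) 1087
```

View pics/w3.png

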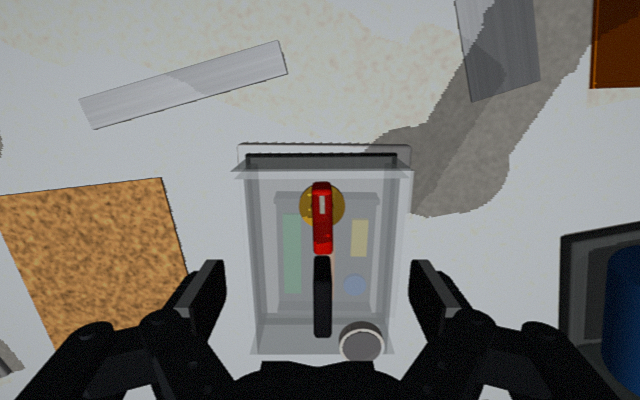

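```bash
python3 -m inch '[{"slide":[2.8,-0.5,20],"rot":[0,0,-0.022],"fingers":1},{"slide":[0,0,30],"rot":[0,0,0],"fingers":1},{"slide":[0,0,20],"rot":[0,0,0],"fingers":0.3},{"slide":[0,0,12],"rot":[0,0,0],"fingers":0},{"slide":[0,0,0],"rot":[0,0,0],"fingers":-0.4},{"slide":[0,0,0],"rot":[0,0,0],"fingers":-0.5}]'; python3 -m inch '[{"slide":[0,0,0],"rot":[0,0,0],"fingers":-0.6},{"slide":[0,0,0],"rot":[0,0,0],"fingers":-0.7},{"slide":[0,0,0],"rot":[0,0,0],"fingers":-1},{"slide":[0,0,0],"rot":[0,0,0],"fingers":-1}]'
```

```text
time: 6.25
position: [491.0, 303.5, 123.9]
ee_rot: [179.9, -0.1, 79.1]
wrist_force: [0.0, 0.1, 0.7]
grip_width: 0.451
time: 6.58
position: [491.0, 303.5, 124.6]
ee_rot: [179.9, -0.1, 79.1]
wrist_force: [-0.7, -1.3, 5.7]
grip_width: 0.15
```

```bash
python3 -m inch '[{"slide":[0,0,0],"rot":[0,0,-0.11],"fingers":-1},{"slide":[0,0,0],"rot":[0,0,-0.11],"fingers":-1},{"slide":[0,0,0],"rot":[0,0,-0.11],"fingers":-1},{"slide":[0,0,0],"rot":[0,0,-0.11],"fingers":-1}]'; python3 -c "
from h import *
s=st()[2];print(s['torque'],s['wrist_force'],s['grip_width'])"
python3 -m inch '[{"slide":[0,0,0],"rot":[0,0,-0.11],"fingers":-1},{"slide":[0,0,0],"rot":[0,0,-0.11],"fingers":-1},{"slide":[0,0,0],"rot":[0,0,-0.11],"fingers":-1},{"slide":[0,0,0],"rot":[0,0,-0.11],"fingers":-1},{"slide":[0,0,0],"rot":[0,0,-0.11],"fingers":-1},{"slide":[0,0,0],"rot":[0,0,-0.11],"fingers":-1},{"slide":[0,0,0],"rot":[0,0,-0.11],"fingers":-1},{"slide":[0,0,0],"rot":[0,0,-0.11],"fingers":-1},{"slide":[0,0,0],"rot":[0,0,-0.11],"fingers":-1},{"slide":[0,0,0],"rot":[0,0,-0.06],"fingers":-1},{"slide":[0,0,0],"rot":[0,0,-0.05],"fingers":-1}]'; python3 -c "
from h import *
s=st()[2];print(s['torque'],s['wrist_force'],s['grip_width'])"
```

```text
time: 6.92
position: [491.9, 303.9, 124.6]
ee_rot: [179.7, -0.1, 104.6]
wrist_force: [-6.7, -3.1, 4.4]
grip_width: 0.15
[-0.81820322  0.67680423  0.05858124] [-6.70877438 -3.08378266  4.43172768] 0.1501169694684653
time: 7.83
position: [491.0, 304.2, 124.6]
ee_rot: [179.8, 0.1, 167.6]
wrist_force: [-0.6, 3.0, -1.3]
grip_width: 0.151
[-0.28668425  0.40102905 -0.12268966] [-0.62659913  3.03344693 -1.33961602] 0.1505282670327813
```

```bash
python3 -m inch '[{"slide":[0,0,0],"rot":[0,0,-0.03],"fingers":-1},{"slide":[0,0,0],"rot":[0,0,-0.02],"fingers":-1},{"slide":[0,0,0],"rot":[0,0,0],"fingers":-1}]'; python3 -c "
from h import *
s=st()[2];print(s['torque'],s['wrist_force'],s['grip_width'])"
```

```text
time: 8.08
position: [491.1, 304.3, 124.5]
ee_rot: [179.8, 0.1, 170.3]
wrist_force: [-2.7, -2.4, 3.5]
grip_width: 0.15
[-1.67343255  0.92546572 -0.45369105] [-2.67752167 -2.42201816  3.52480588] 0.14985005794171455
```

```bash
python3 -m inch '[{"slide":[0,0,0],"rot":[0,0,0],"fingers":-0.3},{"slide":[0,0,0],"rot":[0,0,0],"fingers":-0.3},{"slide":[0,0,-8],"rot":[0,0,0],"fingers":-0.3},{"slide":[0,0,-30],"rot":[0,0,0],"fingers":-0.3},{"slide":[0,0,-30],"rot":[0,0,0],"fingers":-0.3},{"slide":[0,0,-15],"rot":[0,0,0.12],"fingers":0},{"slide":[0,0,0],"rot":[0,0,0.12],"fingers":0},{"slide":[0,0,0],"rot":[0,0,0.12],"fingers":1},{"slide":[0,0,0],"rot":[0,0,0.12],"fingers":1},{"slide":[0,0,0],"rot":[0,0,0.12],"fingers":1},{"slide":[0,0,0],"rot":[0,0,0.12],"fingers":1},{"slide":[0,0,0],"rot":[0,0,0.12],"fingers":1},{"slide":[0,0,0],"rot":[0,0,0.12],"fingers":1},{"slide":[0,0,0],"rot":[0,0,0.12],"fingers":1},{"slide":[0,0,0],"rot":[0,0,0.12],"fingers":1},{"slide":[0,0,0],"rot":[0,0,0.12],"fingers":1},{"slide":[0,0,0],"rot":[0,0,0.12],"fingers":1},{"slide":[0,0,0],"rot":[0,0,0.12],"fingers":1},{"slide":[0,0,0],"rot":[0,0,0.02],"fingers":1}]'; python3 - <<'E'
from h import *
delta([557,288,118],79)
ci=manip.camera_info("wrist"); im,d=manip.get_image("wrist"); cv2.imwrite("pics/w4.png",im)
hsv=cv2.cvtColor(im,cv2.COLOR_BGR2HSV);h=hsv[...,0].astype(int)
T=np.array(ci['world_from_camera'])
def top(m,lo,hi):
    v,u=np.nonzero(m); p=ray("wrist",np.c_[u,v],0,ci)-T[:3,3]; q=T[:3,3]+p/(p@T[:3,2])[:,None]*d[v,u][:,None]
    t=q[(q[:,2]>lo)&(q[:,2]<hi)]; print(cv2.minAreaRect(t[:,:2].astype(np.float32)),len(t),np.median(t[:,2]))
red=((h<8)|(h>172))&(hsv[...,1]>150)&(hsv[...,2]>60)
k=cv2.connectedComponentsWithStats(red.astype(np.uint8)); i=1+k[2][1:,4].argmax(); top(k[1]==i,120,130)
blk=(hsv[...,2]<60); blk[:,:280]=0; blk[:,360:]=0; blk[:235]=0; blk[350:]=0
top(blk,123,131)
E
```

```text
time: 9.67
position: [490.1, 302.8, 205.8]
ee_rot: [180.0, 0.0, 79.3]
wrist_force: [-0.2, 0.4, 0.3]
grip_width: 1.005
t 9.67 pos [490.1 302.8 205.8] rot [180.    0.   79.3] F [-0.2  0.4  0.3] w 1.005
 slide(tool now) [-2.1 68.5 87.8] rotvec [0.0001 0.     0.006 ] deg [0.  0.  0.3]
((488.86407470703125, 304.03643798828125), (46.28268814086914, 13.129792213439941), 79.52951049804688) 1132 124.99173339577442
((556.133544921875, 291.2437744140625), (12.919007301330566, 50.04080581665039), 78.99959564208984) 1034 127.00641323437385
```

View pics/w4.png

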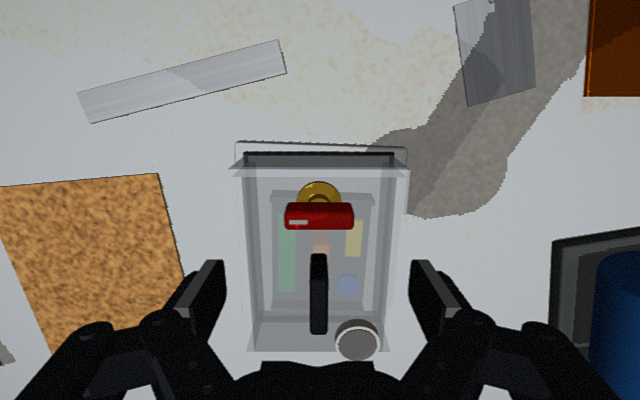

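```bash
python3 -m inch '[{"slide":[0.5,33.5,0],"rot":[0,0,0],"fingers":1},{"slide":[0.4,33.5,10],"rot":[0,0,0],"fingers":1},{"slide":[0,0,35],"rot":[0,0,0],"fingers":0.5},{"slide":[0,0,30],"rot":[0,0,0],"fingers":0.3},{"slide":[0,0,12],"rot":[0,0,0],"fingers":0},{"slide":[0,0,0],"rot":[0,0,0],"fingers":-0.4},{"slide":[0,0,0],"rot":[0,0,0],"fingers":-0.5},{"slide":[0,0,0],"rot":[0,0,0],"fingers":-1},{"slide":[0,0,0],"rot":[0,0,0],"fingers":-1},{"slide":[0,0,0],"rot":[0,0,0],"fingers":-1},{"slide":[0,0,0],"rot":[0,0,0],"fingers":-1}]'
```

```text
time: 10.63
position: [556.6, 292.4, 120.2]
ee_rot: [179.9, -0.1, 79.7]
wrist_force: [-2.6, -0.6, 6.8]
grip_width: 0.154
```

```bash
python3 -m inch '[{"slide":[0,0,-4],"rot":[0,0,0],"fingers":-1},{"slide":[0,0,-6],"rot":[0,0,0],"fingers":-1},{"slide":[0,0,-8],"rot":[0,0,0],"fingers":-1}]'; python3 -m inch '[{"slide":[0,0,-12],"rot":[0,0,0],"fingers":-1},{"slide":[0,0,-15],"rot":[0,0,0],"fingers":-1},{"slide":[0,0,-15],"rot":[0,0,0],"fingers":-1},{"slide":[0,0,-15],"rot":[0,0,0],"fingers":-1},{"slide":[0,0,-15],"rot":[0,0,0],"fingers":-1},{"slide":[0,0,-6],"rot":[0,0,0],"fingers":-1},{"slide":[0,0,0],"rot":[0,0,0],"fingers":-1}]'; python3 - <<'E'
from h import *
delta([560,36,216],84.5)
for n in ["side","wrist","top"]:
    im,d=manip.get_image(n); cv2.imwrite(f"pics/{n}5.png",im)
E
```

```text
time: 10.88
position: [555.3, 291.4, 135.6]
ee_rot: [-179.9, 0.1, 79.7]
wrist_force: [-0.1, -0.7, -7.4]
grip_width: 0.156
time: 11.47
position: [556.9, 292.4, 216.7]
ee_rot: [179.9, -0.2, 79.7]
wrist_force: [1.0, 0.2, -7.8]
grip_width: 0.155
t 11.47 pos [556.9 292.4 216.7] rot [179.9  -0.2  79.7] F [ 1.   0.2 -7.8] w 0.155
 slide(tool now) [-2.517e+02  4.890e+01  1.000e-01] rotvec [ 0.0025 -0.0028 -0.0841] deg [ 0.1 -0.2 -4.8]
```

View pics/side5.png

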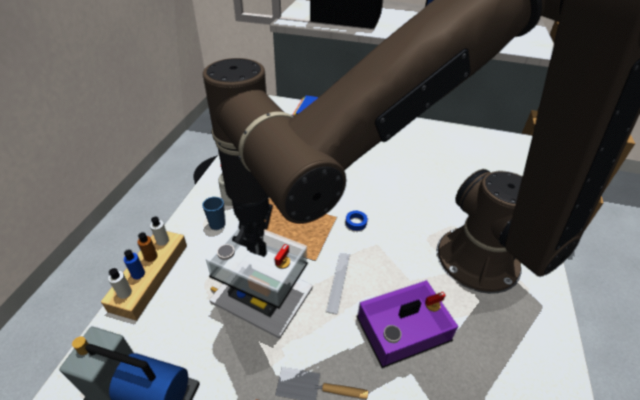

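View pics/wrist5.png

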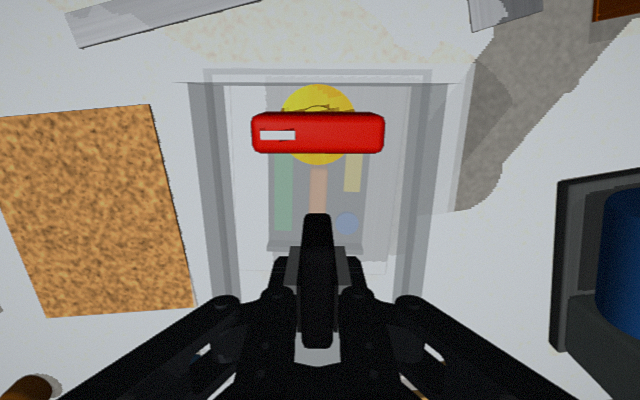

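```bash
python3 -m inch '[{"slide":[-12,2.6,0],"rot":[0,0,0],"fingers":-1},{"slide":[-24,5.2,0],"rot":[0,0,0],"fingers":-1},{"slide":[-26,5.7,0],"rot":[0,0,0],"fingers":-1},{"slide":[-26,5.7,0],"rot":[0,0,0],"fingers":-1},{"slide":[-26,5.7,0],"rot":[0,0,0],"fingers":-1},{"slide":[-26,5.7,0],"rot":[0,0,0],"fingers":-1},{"slide":[-26,5.7,0],"rot":[0,0,0],"fingers":-1},{"slide":[-26,5.7,0],"rot":[0,0,0],"fingers":-1},{"slide":[-26,5.7,0],"rot":[0,0,0],"fingers":-1},{"slide":[-20,4.3,0],"rot":[0,0,0],"fingers":-1},{"slide":[-13,2.8,0],"rot":[0,0,0],"fingers":-1},{"slide":[0,0,10],"rot":[0,0,-0.046],"fingers":-1},{"slide":[0,0,20],"rot":[0,0,-0.046],"fingers":-1},{"slide":[0,0,20],"rot":[0,0,0],"fingers":-1},{"slide":[0,0,20],"rot":[0,0,0],"fingers":-1},{"slide":[0,0,15],"rot":[0,0,0],"fingers":-1},{"slide":[0,0,10],"rot":[0,0,0],"fingers":-1},{"slide":[0,0,6],"rot":[0,0,0],"fingers":-1},{"slide":[0,0,0],"rot":[0,0,0],"fingers":-1}]'; python3 - <<'E'
from h import *
delta([566,35.5,108.5],84.6)
im,d=manip.get_image("side"); cv2.imwrite("pics/s6.png",cv2.resize(im[150:300,150:400],None,fx=3,fy=3))
E
```

```text
time: 13.2
position: [564.5, 34.9, 111.9]
ee_rot: [-179.9, 0.1, 84.9]
wrist_force: [-0.7, -0.1, -7.0]
grip_width: 0.152
t 13.2 pos [564.5  34.9 111.9] rot [-1.799e+02  1.000e-01  8.490e+01] F [-0.7 -0.1 -7. ] w 0.152
 slide(tool now) [0.8 1.5 3.4] rotvec [-0.0022  0.0011  0.006 ] deg [-0.1  0.1  0.3]
```

View pics/s6.png

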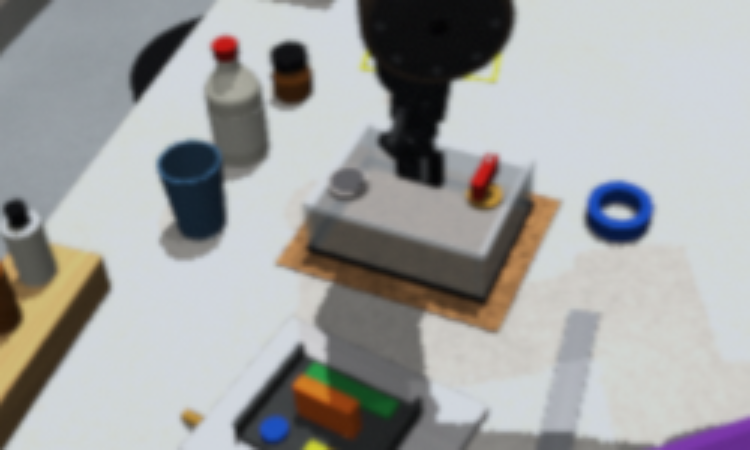

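```bash
python3 -m inch '[{"slide":[0,0,1.5],"rot":[0,0,0],"fingers":-1},{"slide":[0,0,1],"rot":[0,0,0],"fingers":-1},{"slide":[0,0,1],"rot":[0,0,0],"fingers":-1},{"slide":[0,0,0],"rot":[0,0,0],"fingers":-1}]'; 
```

```text
time: 13.58
position: [565.3, 35.2, 110.2]
ee_rot: [180.0, -0.0, 84.9]
wrist_force: [0.5, 0.3, -6.9]
grip_width: 0.156
```

```bash
python3 -m inch '[{"slide":[0,0,1],"rot":[0,0,0],"fingers":-1},{"slide":[0,0,1],"rot":[0,0,0],"fingers":-1},{"slide":[0,0,0],"rot":[0,0,0],"fingers":-1}]'
```

```text
time: 13.83
position: [565.4, 35.1, 109.1]
ee_rot: [179.9, -0.0, 85.0]
wrist_force: [-4.5, 0.2, 3.4]
grip_width: 0.151
```

```bash
python3 -m inch '[{"slide":[0,0,0],"rot":[0,0,0],"fingers":0},{"slide":[0,0,0],"rot":[0,0,0],"fingers":0.3},{"slide":[0,0,-10],"rot":[0,0,0],"fingers":1},{"slide":[0,0,-30],"rot":[0,0,0],"fingers":1},{"slide":[0,0,-30],"rot":[0,0,0],"fingers":1},{"slide":[0,0,-30],"rot":[0,0,0],"fingers":1},{"slide":[31,-10.9,0],"rot":[0,0,0],"fingers":1},{"slide":[31,-10.9,0],"rot":[0,0,0],"fingers":1},{"slide":[31,-10.9,0],"rot":[0,0,0],"fingers":1},{"slide":[31,-10.9,0],"rot":[0,0,0],"fingers":1},{"slide":[31,-10.9,0],"rot":[0,0,0],"fingers":1},{"slide":[31,-10.9,0],"rot":[0,0,0],"fingers":1},{"slide":[31,-10.9,0],"rot":[0,0,0],"fingers":1},{"slide":[31,-10.9,0],"rot":[0,0,0],"fingers":1},{"slide":[0,0,0],"rot":[0,0,0.105],"fingers":1},{"slide":[0,0,0],"rot":[0,0,0],"fingers":1}]'; python3 - <<'E'
from h import *
delta([556,290,90],79)
ci=manip.camera_info("wrist"); im,d=manip.get_image("wrist"); cv2.imwrite("pics/w7.png",im)
for t in ["tray_grip","tray"]:
    print(t,[(round(x['conf'],2),np.round(x['location'],1)) for x in manip.place_of("wrist",t)[:2]])
hsv=cv2.cvtColor(im,cv2.COLOR_BGR2HSV);h=hsv[...,0].astype(int)
T=np.array(ci['world_from_camera'])
org=(h>5)&(h<18)&(hsv[...,1]>150); org[:,:220]=0; org[:,420:]=0; org[380:]=0
k=cv2.connectedComponentsWithStats(org.astype(np.uint8)); i=1+k[2][1:,4].argmax(); m=k[1]==i; print(k[2][i])
v,u=np.nonzero(m); p=ray("wrist",np.c_[u,v],0,ci)-T[:3,3]; q=T[:3,3]+p/(p@T[:3,2])[:,None]*d[v,u][:,None]
print(np.percentile(q[:,2],[5,50,95])); t=q[(q[:,2]>60)]; print(cv2.minAreaRect(t[:,:2].astype(np.float32)),len(t))
E
```

```text
time: 15.17
position: [499.9, 291.7, 208.7]
ee_rot: [179.9, -0.1, 78.8]
wrist_force: [-0.5, -0.4, -0.2]
grip_width: 0.999
t 15.17 pos [499.9 291.7 208.7] rot [ 1.799e+02 -1.000e-01  7.880e+01] F [-0.5 -0.4 -0.2] w 0.999
 slide(tool now) [  9.   55.3 118.8] rotvec [ 0.0009 -0.001  -0.0029] deg [ 0.1 -0.1 -0.2]
tray_grip [(0.98, array([566.1, 293.6,  52.6]))]
tray [(0.55, array([565.2, 287.6,  14.5]))]
[321 215  19  73 961]
[31.075749   64.38620079 66.01510638]
((508.0462646484375, 300.61724853515625), (17.495407104492188, 175.42620849609375), 80.14712524414062) 712
```

View pics/w7.png

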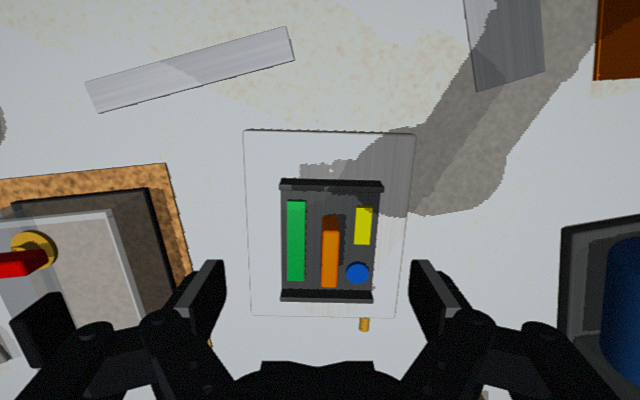

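```bash
python3 - <<'E'
from h import *
ci=manip.camera_info("wrist"); im,d=manip.get_image("wrist")
hsv=cv2.cvtColor(im,cv2.COLOR_BGR2HSV);h=hsv[...,0].astype(int)
T=np.array(ci['world_from_camera'])
org=(h>5)&(h<18)&(hsv[...,1]>150); org[:,:220]=0; org[:,420:]=0; org[380:]=0
k=cv2.connectedComponentsWithStats(org.astype(np.uint8)); i=1+k[2][1:,4].argmax(); m=k[1]==i
v,u=np.nonzero(m); p=ray("wrist",np.c_[u,v],0,ci)-T[:3,3]; q=T[:3,3]+p/(p@T[:3,2])[:,None]*d[v,u][:,None]
t=q[(q[:,2]>62.5)&(q[:,2]<68)]; print(cv2.minAreaRect(t[:,:2].astype(np.float32)),len(t))
# tray mask
dk=(hsv[...,2]<110); sub=np.zeros_like(dk); sub[170:310,270:395]=1; c=[ray("wrist",[uv],39,ci)[0][:2].round(1) for uv in [(279,179),(383,182),(373,302),(280,300)]]
print(c)
E
```

```text
((564.3588256835938, 290.3509216308594), (15.883371353149414, 59.65370559692383), 77.23953247070312) 678
[array([486.8, 255.5]), array([508.1, 350.3]), array([637.4, 323.2]), array([616.2, 226.6])]
```

```bash
python3 -m inch '[{"slide":[5.6,31.8,0],"rot":[0,0,0],"fingers":1},{"slide":[5.6,31.7,10],"rot":[0,0,0],"fingers":1},{"slide":[0,0,35],"rot":[0,0,0.023],"fingers":1},{"slide":[0,0,35],"rot":[0,0,0],"fingers":0.5},{"slide":[0,0,35],"rot":[0,0,0],"fingers":0.3},{"slide":[0,0,25],"rot":[0,0,0],"fingers":0},{"slide":[0,0,8],"rot":[0,0,0],"fingers":-0.4},{"slide":[0,0,0],"rot":[0,0,0],"fingers":-0.5},{"slide":[0,0,0],"rot":[0,0,0],"fingers":-1},{"slide":[0,0,0],"rot":[0,0,0],"fingers":-1},{"slide":[0,0,0],"rot":[0,0,0],"fingers":-1},{"slide":[0,0,0],"rot":[0,0,0],"fingers":-1}]'
```

```text
time: 16.37
position: [565.0, 289.0, 61.3]
ee_rot: [179.9, -0.1, 77.6]
wrist_force: [-0.1, -0.1, -3.4]
grip_width: 0.179
```

```bash
python3 -m inch '[{"slide":[0,0,-4],"rot":[0,0,0],"fingers":-1},{"slide":[0,0,-8],"rot":[0,0,0],"fingers":-1},{"slide":[0,0,-15],"rot":[0,0,0],"fingers":-1},{"slide":[0,0,-25],"rot":[0,0,0],"fingers":-1},{"slide":[0,0,-30],"rot":[0,0,0],"fingers":-1},{"slide":[0,0,-30],"rot":[0,0,0],"fingers":-1},{"slide":[0,0,-25],"rot":[0,0,0],"fingers":-1},{"slide":[0,0,-15],"rot":[0,0,0],"fingers":-1},{"slide":[0,0,-6],"rot":[0,0,0],"fingers":-1},{"slide":[0,0,0],"rot":[0,0,0],"fingers":-1}]'
python3 - <<'E'
from h import *
delta([487.7,-300.8,215],77.6)
im,d=manip.get_image("side"); cv2.imwrite("pics/s8.png",im)
E
```

```text
time: 17.2
position: [565.0, 289.0, 220.2]
ee_rot: [179.9, -0.2, 77.6]
wrist_force: [0.8, 0.1, -2.9]
grip_width: 0.18
t 17.2 pos [565.  289.  220.2] rot [179.9  -0.2  77.6] F [ 0.8  0.1 -2.9] w 0.18
 slide(tool now) [-592.7   50.9    3.5] rotvec [ 0.0022 -0.0031  0.0004] deg [ 0.1 -0.2  0. ]
```

View pics/s8.png

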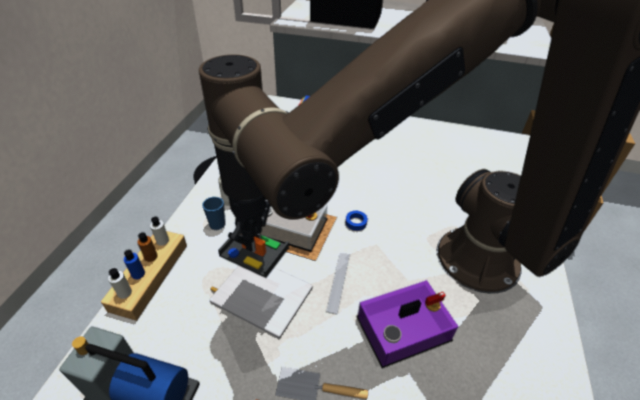

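Tray is held level at px (255,250), with the chamber plate free. Carrying on over the cover.

```bash
python3 -m inch '[{"slide":[-12,1,0],"rot":[0,0,0],"fingers":-1},{"slide":[-24,2.1,0],"rot":[0,0,0],"fingers":-1},{"slide":[-33,2.8,0],"rot":[0,0,0],"fingers":-1},{"slide":[-33,2.8,0],"rot":[0,0,0],"fingers":-1},{"slide":[-33,2.8,0],"rot":[0,0,0],"fingers":-1},{"slide":[-33,2.8,0],"rot":[0,0,0],"fingers":-1},{"slide":[-33,2.8,0],"rot":[0,0,0],"fingers":-1},{"slide":[-33,2.8,0],"rot":[0,0,0],"fingers":-1},{"slide":[-33,2.8,0],"rot":[0,0,0],"fingers":-1},{"slide":[-33,2.8,0],"rot":[0,0,0],"fingers":-1},{"slide":[-33,2.8,0],"rot":[0,0,0],"fingers":-1},{"slide":[-33,2.8,0],"rot":[0,0,0],"fingers":-1},{"slide":[-33,2.8,0],"rot":[0,0,0],"fingers":-1},{"slide":[-33,2.8,0],"rot":[0,0,0],"fingers":-1},{"slide":[-33,2.8,0],"rot":[0,0,0],"fingers":-1},{"slide":[-33,2.8,0],"rot":[0,0,0],"fingers":-1},{"slide":[-33,2.8,0],"rot":[0,0,0],"fingers":-1},{"slide":[-33,2.8,0],"rot":[0,0,0],"fingers":-1},{"slide":[-18,2,0],"rot":[0,0,0],"fingers":-1},{"slide":[-10,1,0],"rot":[0,0,0],"fingers":-1}]'
python3 -m inch '[{"slide":[0,0,0],"rot":[0,0,-0.09],"fingers":-1},{"slide":[0,0,5],"rot":[0,0,-0.09],"fingers":-1},{"slide":[0,0,10],"rot":[0,0,-0.09],"fingers":-1},{"slide":[0,0,15],"rot":[0,0,-0.09],"fingers":-1},{"slide":[0,0,20],"rot":[0,0,0],"fingers":-1},{"slide":[0,0,0],"rot":[0,0,0],"fingers":-1}]'
python3 - <<'E'
from h import *
delta([487.7,-300.8,46.5],98.3)
ci=manip.camera_info("wrist"); im,d=manip.get_image("wrist"); cv2.imwrite("pics/w9.png",im)
im,d=manip.get_image("side"); cv2.imwrite("pics/s9.png",im)
E
```

```text
time: 18.92
position: [485.3, -302.7, 215.8]
ee_rot: [-179.8, -0.0, 77.5]
wrist_force: [0.0, 0.4, -2.3]
grip_width: 0.177
time: 19.42
position: [484.3, -299.1, 163.1]
ee_rot: [-179.6, -0.2, 98.2]
wrist_force: [-0.5, -0.2, -3.7]
grip_width: 0.173
t 19.42 pos [ 484.3 -299.1  163.1] rot [-179.6   -0.2   98.2] F [-0.5 -0.2 -3.7] w 0.173
 slide(tool now) [ -2.6   3.9 116.6] rotvec [-0.0067 -0.0042 -0.0017] deg [-0.4 -0.2 -0.1]
```

View pics/w9.png

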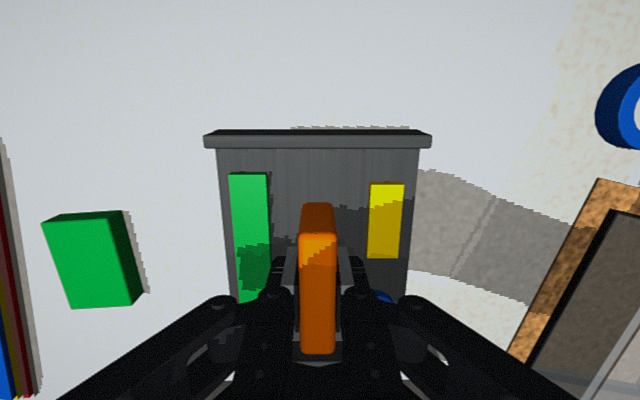

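View pics/s9.png

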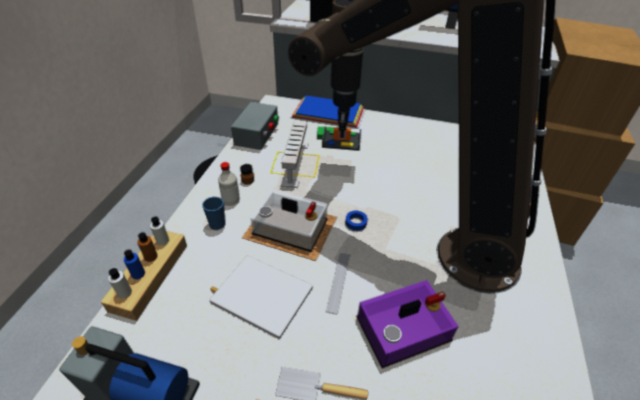

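```bash
python3 -m inch '[{"slide":[-2.2,0,15],"rot":[0,0,0],"fingers":-1},{"slide":[0,0,25],"rot":[0,0,0],"fingers":-1},{"slide":[0,0,25],"rot":[0,0,0],"fingers":-1},{"slide":[0,0,22],"rot":[0,0,0],"fingers":-1},{"slide":[0,0,16],"rot":[0,0,0],"fingers":-1},{"slide":[0,0,7],"rot":[0,0,0],"fingers":-1},{"slide":[0,0,2],"rot":[0,0,0],"fingers":-1},{"slide":[0,0,0],"rot":[0,0,0],"fingers":-1}]'
python3 -m inch '[{"slide":[0,0,1],"rot":[0,0,0],"fingers":-1},{"slide":[0,0,1],"rot":[0,0,0],"fingers":-1},{"slide":[0,0,0],"rot":[0,0,0],"fingers":-1}]'
```

```text
time: 20.18
position: [488.1, -302.9, 56.4]
ee_rot: [180.0, 0.0, 98.3]
wrist_force: [0.2, 0.2, -3.1]
grip_width: 0.181
time: 20.43
position: [488.2, -302.8, 54.7]
ee_rot: [179.9, 0.0, 98.2]
wrist_force: [-0.8, 0.1, -3.4]
grip_width: 0.175
```

```bash
python3 -m inch '[{"slide":[0,0,3],"rot":[0,0,0],"fingers":-1},{"slide":[0,0,2],"rot":[0,0,0],"fingers":-1},{"slide":[0,0,1],"rot":[0,0,0],"fingers":-1},{"slide":[0,0,0],"rot":[0,0,0],"fingers":-1}]'
python3 -m inch '[{"slide":[0,0,1],"rot":[0,0,0],"fingers":-1},{"slide":[0,0,1],"rot":[0,0,0],"fingers":-1},{"slide":[0,0,0],"rot":[0,0,0],"fingers":-1}]'
```

```text
time: 20.77
position: [487.4, -302.7, 47.5]
ee_rot: [-180.0, -0.0, 98.2]
wrist_force: [0.2, -0.0, -1.9]
grip_width: 0.179
time: 21.02
position: [487.5, -302.7, 45.6]
ee_rot: [-180.0, -0.0, 98.2]
wrist_force: [-0.3, -1.0, -2.2]
grip_width: 0.176
```

```bash
python3 -m inch '[{"slide":[0,0,1],"rot":[0,0,0],"fingers":-1},{"slide":[0,0,0.5],"rot":[0,0,0],"fingers":-1},{"slide":[0,0,0],"rot":[0,0,0],"fingers":-1}]'
```

```text
time: 21.27
position: [487.7, -302.7, 45.3]
ee_rot: [180.0, 0.0, 98.3]
wrist_force: [-3.1, 3.0, 7.0]
grip_width: 0.175
```

```bash
python3 -m inch '[{"slide":[0,0,0],"rot":[0,0,0],"fingers":0},{"slide":[0,0,0],"rot":[0,0,0],"fingers":0.2},{"slide":[0,0,-10],"rot":[0,0,0],"fingers":0.4},{"slide":[0,0,-30],"rot":[0,0,0],"fingers":0.4},{"slide":[0,0,-30],"rot":[0,0,0],"fingers":0.4},{"slide":[0,0,-30],"rot":[0,0,0],"fingers":0.4},{"slide":[0,0,-30],"rot":[0,0,0],"fingers":0.4},{"slide":[0,-35,0],"rot":[0,0,0],"fingers":0.4},{"slide":[0,-35,0],"rot":[0,0,0],"fingers":0.4},{"slide":[0,-40,0],"rot":[0,0,0],"fingers":0.4},{"slide":[0,0,0],"rot":[-0.1,0,0],"fingers":0.4},{"slide":[0,0,0],"rot":[-0.1,0,0],"fingers":0.4},{"slide":[0,0,0],"rot":[0,0,0],"fingers":0.4}]'
python3 - <<'E'
from h import *
p,e,s=st(); print(p.round(1),e.round(1),s['joints'].round(1),s['grip_width'])
for n in ["wrist","top","side"]:
    im,d=manip.get_image(n); cv2.imwrite(f"pics/{n}10.png",im)
im=cv2.imread("pics/top10.png"); cv2.imwrite("pics/top10c.png",cv2.resize(im[110:260,180:500],None,fx=2.5,fy=2.5))
L=np.array([np.cos(np.radians(8.3)),np.sin(np.radians(8.3))]);N=np.array([-L[1],L[0]])
dd=p[:2]-[651,-277]; print('L,N',dd@L,dd@N)
E
```

```text
time: 22.35
position: [376.8, -318.2, 175.5]
ee_rot: [168.1, 0.0, 98.1]
wrist_force: [-1.4, 0.4, 0.1]
grip_width: 0.704
[ 376.8 -318.2  175.5] [168.1   0.   98.1] [-22.    3.6 -30.5  -8.3 -45.9 -54.7] 0.7037841009871681
L,N -277.2935586834091 -1.1843773375316928
```

View pics/wrist10.png

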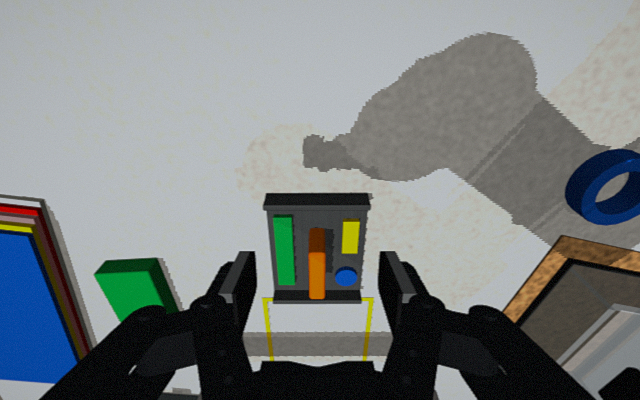

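View pics/top10c.png

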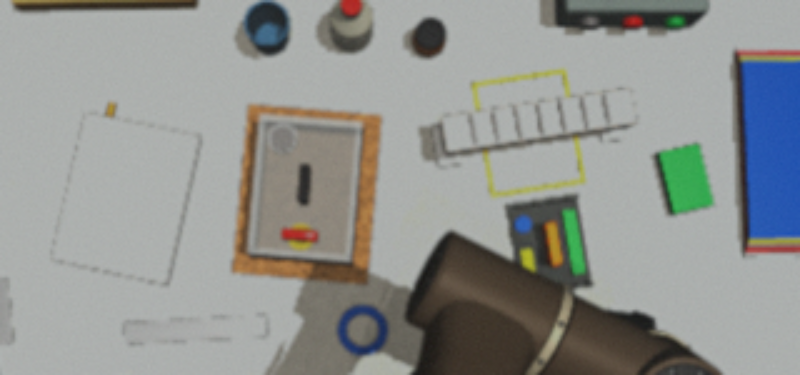

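View pics/side10.png

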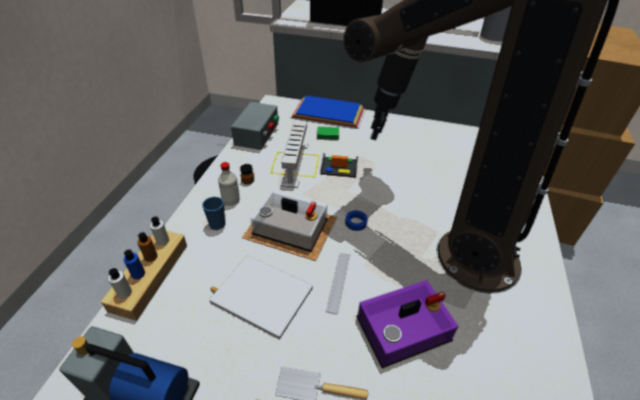

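```bash
python3 - <<'E'
from h import *
ci=manip.camera_info("wrist"); im,d=manip.get_image("wrist"); hsv=cv2.cvtColor(im,cv2.COLOR_BGR2HSV)
y=cv2.inRange(hsv,(22,110,100),(35,255,255))>0
y[:294]=0
def f(reg):
    v,u=np.nonzero(y&reg); P=ray("wrist",np.c_[u,v],0,ci)[:,:2]; vx,vy,x0,y0=cv2.fitLine(P.astype(np.float32),cv2.DIST_HUBER,0,.01,.01).ravel(); 
    if vx<0: vx,vy=-vx,-vy
    return np.array([x0,y0]),np.degrees(np.arctan2(vy,vx)),len(P)
U=np.arange(640)[None]+0*np.arange(400)[:,None]; V=np.arange(400)[:,None]+0*U
l=f((U>255)&(U<280)&(V>303)); r=f((U>360)&(U<385)&(V>303)); fr=f((U>266)&(U<372)&(V<303))
print(l,r,fr)
a=np.radians(8.3);L=np.array([np.cos(a),np.sin(a)]);N=np.array([-L[1],L[0]])
for q in (l,r,fr): dd=q[0]-[651,-277]; print((dd@L).round(1),(dd@N).round(1))
big=cv2.resize(im[180:320,250:390],None,fx=4,fy=4,interpolation=cv2.INTER_CUBIC); cv2.imwrite("pics/w11.png",big)
h=hsv[...,0].astype(int); org=(h>5)&(h<18)&(hsv[...,1]>150); org[:,:300]=0; org[:,335:]=0; org[:220]=0; org[305:]=0
T=np.array(ci['world_from_camera']); v,u=np.nonzero(org); p=ray("wrist",np.c_[u,v],0,ci)-T[:3,3]; q=T[:3,3]+p/(p@T[:3,2])[:,None]*d[v,u][:,None]
t=q[(q[:,2]>46.5)&(q[:,2]<54)]; R_=cv2.minAreaRect(t[:,:2].astype(np.float32)); print(R_,len(t)); dd=np.array(R_[0])-[651,-277]; print(dd@L,dd@N)
E
```

```text
(array([ 638.39154, -345.84293], dtype=float32), np.float32(8.427834), 248) (array([ 619.6177 , -216.93636], dtype=float32), np.float32(8.385904), 250) (array([ 563.77856, -243.71725], dtype=float32), np.float32(-81.74592), 64)
-22.4 -66.3
-22.4 64.0
-81.5 45.5
((486.544677734375, -302.95404052734375), (59.21463394165039, 14.903902053833008), 7.712210178375244) 640
-166.4794092226369 -1.9420468756914495
```

View pics/w11.png

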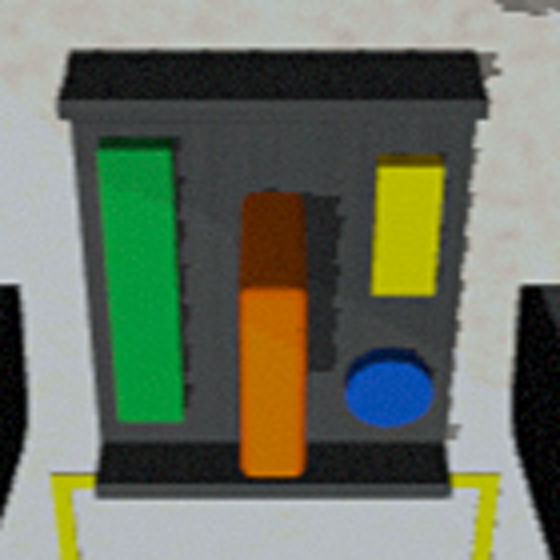

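```bash
python3 -m inch '[{"slide":[0,-6,28.4],"rot":[0,0,0],"fingers":0.4},{"slide":[0,-6,28.4],"rot":[0,0,0],"fingers":0.4},{"slide":[0,-6,28.4],"rot":[0,0,0],"fingers":0.4},{"slide":[0,-6,28.4],"rot":[0,0,0],"fingers":0.4},{"slide":[0,-3,14],"rot":[0,0,0],"fingers":0.4},{"slide":[0,-1.5,7],"rot":[0,0,0],"fingers":0.4},{"slide":[0,0,0],"rot":[0,0,0],"fingers":0.4},{"slide":[0,0,0],"rot":[0,0,0],"fingers":0.4}]'
python3 - <<'E'
from h import *
im,d=manip.get_image("side"); cv2.imwrite("pics/s12.png",cv2.resize(im[90:230,250:450],None,fx=4,fy=4,interpolation=cv2.INTER_CUBIC))
E
```

```text
time: 23.22
position: [378.3, -318.7, 36.8]
ee_rot: [168.6, -0.0, 98.3]
wrist_force: [-0.1, 0.0, 0.0]
grip_width: 0.704
```

View pics/s12.png

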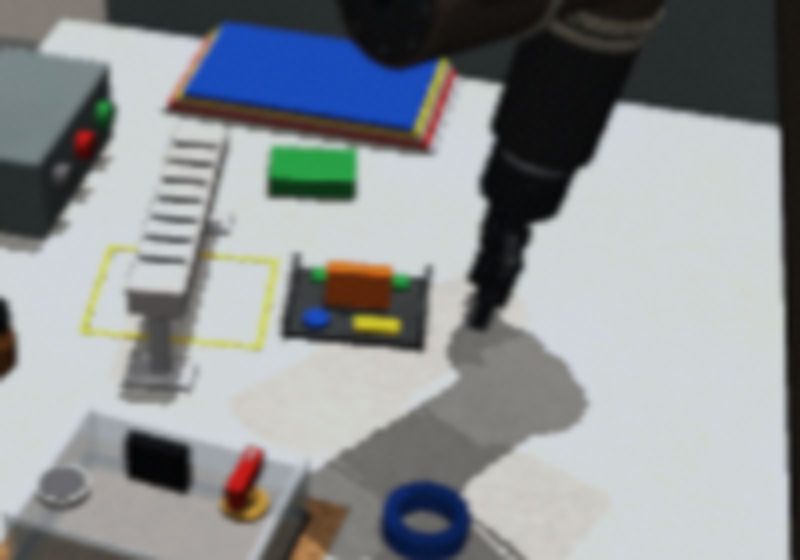

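```bash
python3 -m inch '[{"slide":[0,-0.8,3.9],"rot":[0,0,0],"fingers":0.4},{"slide":[0,-0.6,3],"rot":[0,0,0],"fingers":0.4},{"slide":[0,9.8,2],"rot":[0,0,0],"fingers":0.4},{"slide":[0,9.8,2],"rot":[0,0,0],"fingers":0.4},{"slide":[0,0,0],"rot":[0,0,0],"fingers":0.4},{"slide":[0,0,0],"rot":[0,0,0],"fingers":0.4}]'
python3 -m inch '[{"slide":[0,3.9,0.8],"rot":[0,0,0],"fingers":0.4},{"slide":[0,3.9,0.8],"rot":[0,0,0],"fingers":0.4},{"slide":[0,3.9,0.8],"rot":[0,0,0],"fingers":0.4},{"slide":[0,3.9,0.8],"rot":[0,0,0],"fingers":0.4}]'; python3 - <<'E'
from h import *
p,e,s=st()
a=np.radians(8.4);L=np.array([np.cos(a),np.sin(a)]);N=np.array([-L[1],L[0]]);dd=p[:2]-[651,-277]; print('L,N',dd@L,dd@N, e)
im,d=manip.get_image("wrist"); cv2.imwrite("pics/w13.png",im)
im,d=manip.get_image("side"); cv2.imwrite("pics/s13.png",cv2.resize(im[90:230,250:450],None,fx=4,fy=4,interpolation=cv2.INTER_CUBIC))
E
```

```text
time: 23.77
position: [398.4, -315.7, 29.9]
ee_rot: [168.5, 0.0, 98.3]
wrist_force: [-0.1, 0.2, 0.7]
grip_width: 0.701
time: 24.1
position: [413.0, -313.3, 29.5]
ee_rot: [168.6, -0.0, 98.2]
wrist_force: [-5.1, -0.5, 3.8]
grip_width: 0.699
L,N -240.775251387722 -1.1752761408148515 [ 1.68590622e+02 -2.77869992e-02  9.82382164e+01]
```

View pics/w13.png

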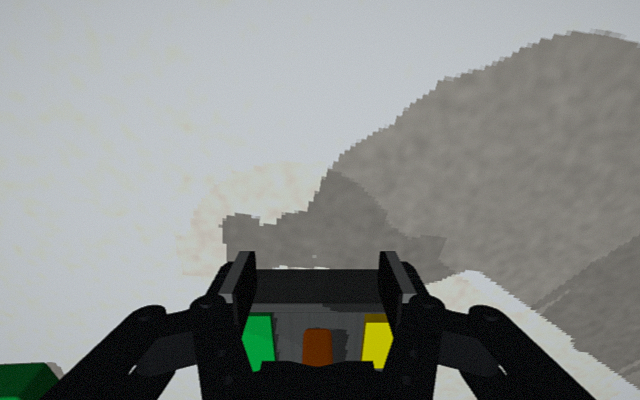

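View pics/s13.png

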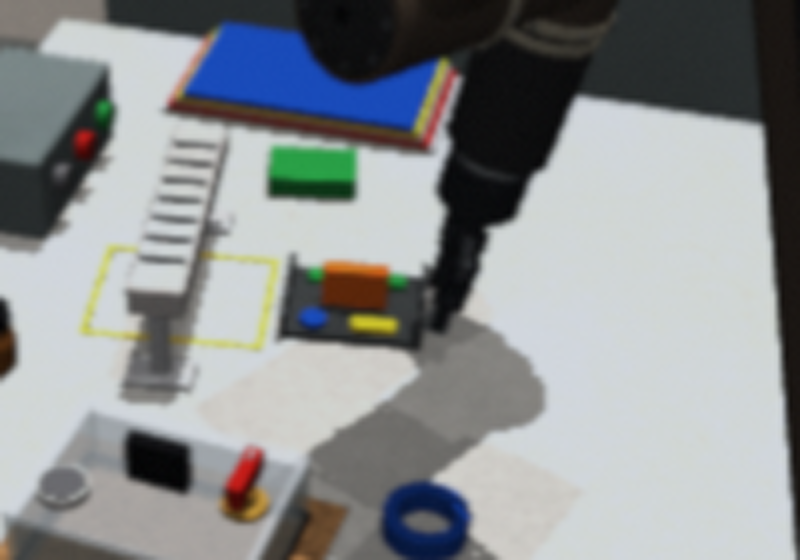

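```bash
python3 -m inch '[{"slide":[0,4.9,1],"rot":[0,0,0],"fingers":0.4},{"slide":[0,7.8,1.6],"rot":[0,0,0],"fingers":0.4},{"slide":[0,9.8,2],"rot":[0,0,0],"fingers":0.4},{"slide":[0,9.8,2],"rot":[0,0,0],"fingers":0.4},{"slide":[0,9.8,2],"rot":[0,0,0],"fingers":0.4},{"slide":[0,9.8,2],"rot":[0,0,0],"fingers":0.4},{"slide":[0,9.8,2],"rot":[0,0,0],"fingers":0.4},{"slide":[0,7.8,1.6],"rot":[0,0,0],"fingers":0.4},{"slide":[0,4.9,1],"rot":[0,0,0],"fingers":0.4},{"slide":[0,2,0.4],"rot":[0,0,0],"fingers":0.4},{"slide":[0,0,0],"rot":[0,0,0],"fingers":0.4}]'
python3 - <<'E'
from h import *
p,e,s=st()
a=np.radians(8.4);L=np.array([np.cos(a),np.sin(a)]);N=np.array([-L[1],L[0]]);dd=p[:2]-[651,-277]; print('L,N',dd@L,dd@N, e,p)
im,d=manip.get_image("top"); cv2.imwrite("pics/t14.png",cv2.resize(im[120:240,330:480],None,fx=5,fy=5,interpolation=cv2.INTER_CUBIC))
im,d=manip.get_image("side"); cv2.imwrite("pics/s14.png",cv2.resize(im[90:230,250:450],None,fx=4,fy=4,interpolation=cv2.INTER_CUBIC))
E
```

```text
time: 25.12
position: [491.0, -302.3, 29.5]
ee_rot: [168.5, 0.0, 98.3]
wrist_force: [0.9, 0.3, 0.1]
grip_width: 0.703
L,N -162.01240248005374 -1.618409684153253 [1.68512819e+02 1.57826923e-02 9.82597082e+01] [ 490.96203482 -302.26831034   29.51065349]
```

View pics/t14.png

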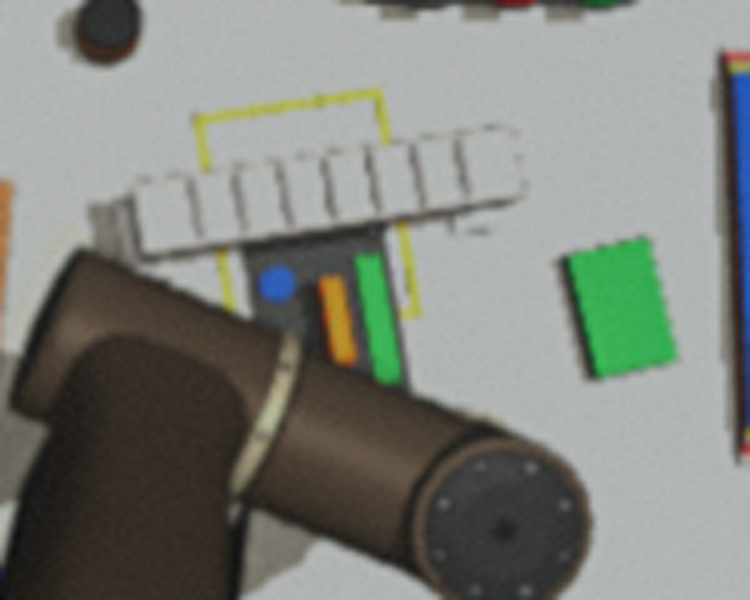

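View pics/s14.png

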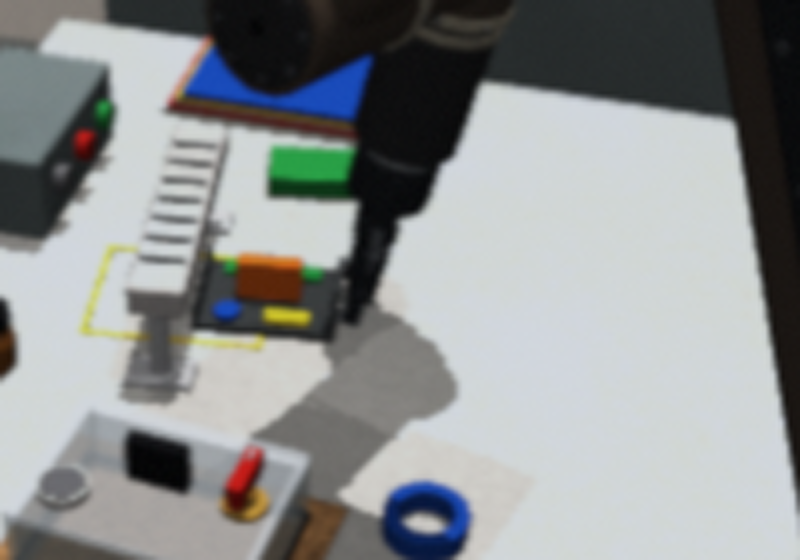

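```bash
cat > m.py <<'E'
from h import *
def meas(n):
    im,d=manip.get_image(n); ci=manip.camera_info(n); hsv=cv2.cvtColor(im,cv2.COLOR_BGR2HSV); h=hsv[...,0].astype(int)
    a=np.radians(8.4);L=np.array([np.cos(a),np.sin(a)]);N=np.array([-L[1],L[0]])
    T=np.array(ci['world_from_camera'])
    g=proj(n,[[600,-285,30]],ci)[0]; U,V=np.meshgrid(np.arange(640),np.arange(400)); reg=np.hypot(U-g[0],V-g[1])<(45 if n!="wrist" else 400)
    def loc(m,z): 
        v,u=np.nonzero(m&reg); P=ray(n,np.c_[u,v],z,ci)[:,:2]-[651,-277]; return np.c_[P@L,P@N],d[v,u]
    y,_=loc((h>=22)&(h<=34)&(hsv[...,1]>90)&(hsv[...,2]>90),0)
    for nm,k in (("l",abs(y[:,1]-65)<8),("r",abs(y[:,1]+65)<8),("front",(abs(y[:,0]+80)<8)&(abs(y[:,1])<60)),("back",(abs(y[:,0]-80)<8)&(abs(y[:,1])<60))):
        if k.sum()>3: print(n,nm,np.median(y[k],0).round(1),k.sum())
    for nm,m,z in (("green",(h>=50)&(h<=80)&(hsv[...,1]>130),14),("orange",(h>5)&(h<18)&(hsv[...,1]>150),50),("blue",(h>=100)&(h<=125)&(hsv[...,1]>130),14)):
        q,_=loc(m,z); q=q[(abs(q[:,1])<60)]
        if len(q)>5: print(n,nm,np.percentile(q,3,axis=0).round(1),np.percentile(q,97,axis=0).round(1),np.median(q,0).round(1),'ang',round(float(np.degrees(np.arctan2(*cv2.fitLine(q.astype(np.float32),cv2.DIST_HUBER,0,.01,.01).ravel()[1::-1]))),1),len(q))
E
python3 -c "
from m import *
meas('top');meas('side')"
```

```text
top l [44.6 64.2] 39
top r [-28.1 -65.3] 60
top front [-80.7 -10.3] 8
top back [79.8 -4. ] 54
top green [-123.   -43.4] [-40.4 -26.3] [-82.6 -34.9] ang -0.3 132
top orange [-111.2   -8.5] [-55.  10.] [-82.3   6.4] ang 0.7 36
top blue [-56.6  20.1] [-35.4  41.2] [-46.6  30.7] ang -43.8 40
side l [-6.9 63.9] 31
side r [-23.1 -62.8] 6
side front [-81.7  21.4] 17
side back [79.6  2. ] 16
side green [-125.6  -39.2] [-37.5 -21.1] [-113.2  -31.7] ang -0.6 19
side orange [-110.6   -0.5] [-58.2  57.7] [-83.9  29.4] ang -54.3 167
side blue [-58.   19.8] [-35.7  45.1] [-47.7  32.2] ang -83.0 34
```

```bash
python3 -m inch '[{"slide":[0,4.9,1],"rot":[0,0,0],"fingers":0.4},{"slide":[0,7.8,1.6],"rot":[0,0,0],"fingers":0.4},{"slide":[0,9.8,2],"rot":[0,0,0],"fingers":0.4},{"slide":[0,9.8,2],"rot":[0,0,0],"fingers":0.4},{"slide":[0,9.8,2],"rot":[0,0,0],"fingers":0.4},{"slide":[0,9.8,2],"rot":[0,0,0],"fingers":0.4},{"slide":[0,9.8,2],"rot":[0,0,0],"fingers":0.4},{"slide":[0,7.8,1.6],"rot":[0,0,0],"fingers":0.4},{"slide":[0,4.9,1],"rot":[0,0,0],"fingers":0.4},{"slide":[0,2.9,0.6],"rot":[0,0,0],"fingers":0.4},{"slide":[0,1.5,0.3],"rot":[0,0,0],"fingers":0.4},{"slide":[0,0,0],"rot":[0,0,0],"fingers":0.4}]'
python3 - <<'E'
from m import *
p,e,s=st()
a=np.radians(8.4);L=np.array([np.cos(a),np.sin(a)]);N=np.array([-L[1],L[0]]);dd=p[:2]-[651,-277]; print('L,N',dd@L,dd@N, e,p)
meas("top"); meas("side")
im,d=manip.get_image("side"); cv2.imwrite("pics/s15.png",cv2.resize(im[90:230,250:450],None,fx=4,fy=4,interpolation=cv2.INTER_CUBIC))
E
```

```text
time: 26.32
position: [570.1, -290.7, 29.3]
ee_rot: [168.5, -0.0, 98.2]
wrist_force: [-1.6, 0.3, 0.1]
grip_width: 0.7
L,N -82.00599754662417 -1.7640451247139062 [ 1.68526932e+02 -1.76413871e-04  9.82380590e+01] [ 570.13143254 -290.72480552   29.30120333]
top l [68.5 63.6] 20
top r [ 49.9 -65.3] 39
top back [79.9 -4. ] 52
top green [-35.3 -43.5] [-19.4 -27. ] [-26.8 -36.1] ang 44.0 24
side l [-14.   63.3] 39
side r [-45.8 -63.1] 8
side front [-80.6  42.1] 12
side back [79.6  2. ] 16
side green [-44.9 -39.9] [-30.  -20.8] [-37.5 -30.3] ang -81.9 16
side orange [-36.6  -0.6] [-20.1  58.3] [-27.2  34.4] ang -81.8 45
```

View pics/s15.png

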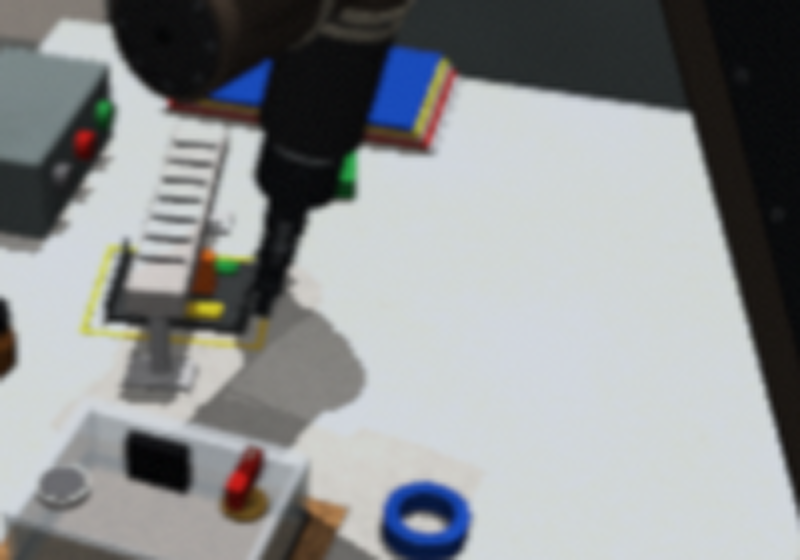

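```bash
python3 -m inch '[{"slide":[0,1,0.2],"rot":[0,0,0],"fingers":0.4},{"slide":[0,1.2,0.2],"rot":[0,0,0],"fingers":0.4},{"slide":[0,0.5,0.1],"rot":[0,0,0],"fingers":0.4},{"slide":[0,0,0],"rot":[0,0,0],"fingers":0.4},{"slide":[0,-6,-1.2],"rot":[0,0,0],"fingers":0.4},{"slide":[0,-20,-4],"rot":[0,0,0],"fingers":0.4},{"slide":[0,-35,-7],"rot":[0,0,0],"fingers":0.4},{"slide":[0,-30,-20],"rot":[0,0,0],"fingers":0.4},{"slide":[0,-20,-35],"rot":[0,0,0],"fingers":0.4},{"slide":[0,-20,-35],"rot":[0,0,0],"fingers":0.4},{"slide":[0,-20,-35],"rot":[0,0,0],"fingers":0.4},{"slide":[0,0,0],"rot":[0,0,0],"fingers":0.4}]'
python3 - <<'E'
from m import *
meas("top"); meas("side"); 
for n in ["side","wrist","top"]:
    im,d=manip.get_image(n); 
    cv2.imwrite(f"pics/{n}16.png",im)
    if n=="side":cv2.imwrite("pics/s16.png",cv2.resize(im[90:230,250:450],None,fx=4,fy=4,interpolation=cv2.INTER_CUBIC))
    if n=="top":cv2.imwrite("pics/t16.png",cv2.resize(im[120:240,330:480],None,fx=5,fy=5,interpolation=cv2.INTER_CUBIC))
print(manip.read_state()['position'])
E
```

```text
time: 27.47
position: [397.9, -316.9, 139.8]
ee_rot: [168.1, 0.3, 98.2]
wrist_force: [0.5, 0.3, -1.0]
grip_width: 0.7
top l [-25.8  63.8] 50
top r [-28.1 -65.3] 58
top front [-80.2  -1.3] 47
top back [79.7 -3.7] 55
top green [-42.6 -43.2] [ 33.4 -26.6] [-30.3 -34.9] ang -0.8 40
top orange [-30.9  -2.8] [-23.2   7.3] [-24.7   3.4] ang -80.0 7
top blue [42.8 22.8] [47.2 35.6] [44.3 28.6] ang 83.7 7
side l [-3.3 62.9] 29
side r [-48.1 -63.8] 12
side front [-80.6   6.7] 22
side back [79.  -1.3] 24
side green [-44.9 -39.9] [-27.3 -20.8] [-36.2 -32.3] ang -82.0 17
side orange [-34.1  -0.7] [-20.9  58.4] [-26.7  34.7] ang -85.1 38
[ 399.30165089 -315.31234608  133.17819545]
```

View pics/s16.png

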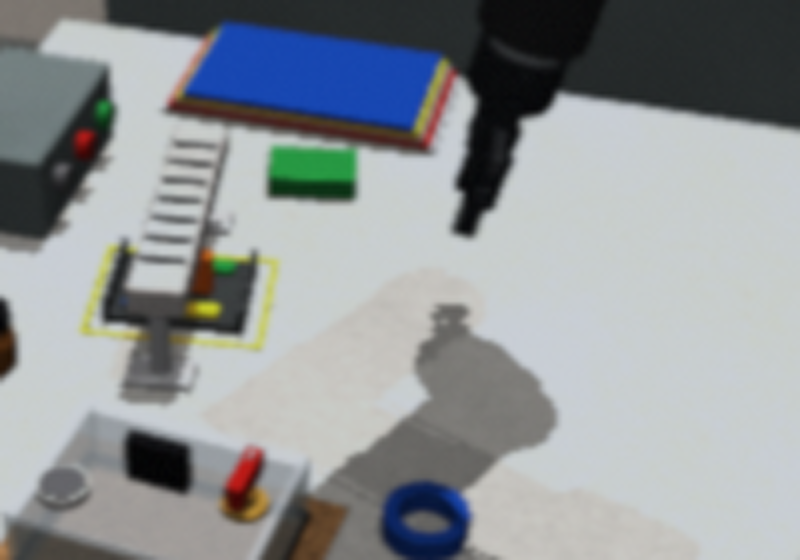

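View pics/wrist16.png

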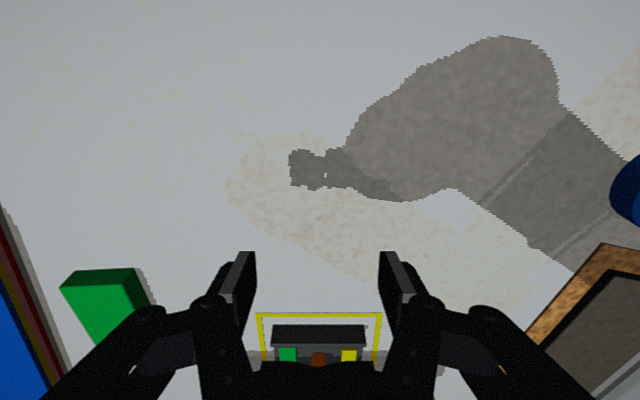

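View pics/t16.png

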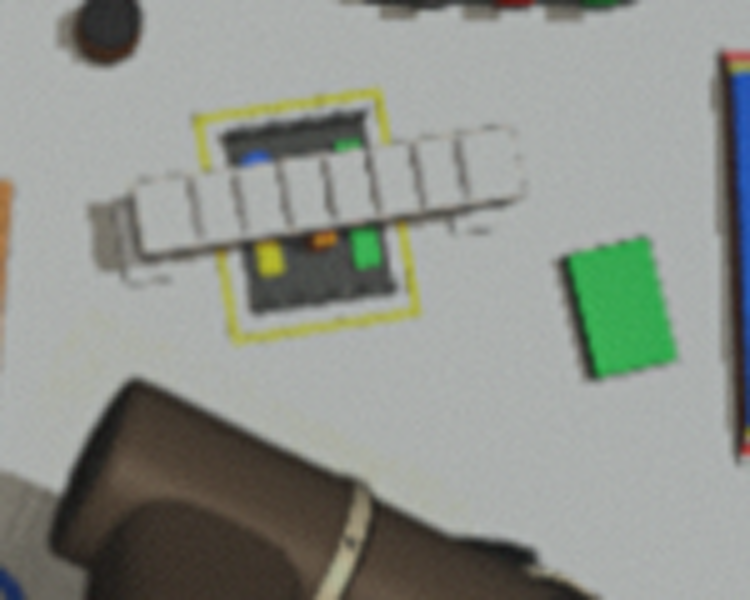

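```bash
python3 -m inch '[{"slide":[0,-5,-30],"rot":[0,0,0],"fingers":0.4},{"slide":[0,0,-30],"rot":[0,0,0],"fingers":0.4},{"slide":[0,0,0],"rot":[0,0,0],"fingers":0.4},{"slide":[0,0,0],"rot":[0,0,0],"fingers":0.4},{"slide":[0,0,0],"rot":[0,0,0],"fingers":0.4},{"slide":[0,0,0],"rot":[0,0,0],"fingers":0.4}]'
python3 - <<'E'
from h import *
im,d=manip.get_image("top")
hsv=cv2.cvtColor(im,cv2.COLOR_BGR2HSV);h=hsv[...,0].astype(int); red=((h<8)|(h>172))&(hsv[...,1]>150); g=proj("top",[[498,43,110]])[0]; U,V=np.meshgrid(range(640),range(400)); 
print('tap',rect("top",red&(np.hypot(U-g[0],V-g[1])<12),114))
for t in ["cover","tray","mat","tape_roll","ruler","jar","adhesive","cup","offcuts","spatula"]:
    print(t,[(round(x['conf'],2),[round(float(v)) for v in x['location']]) for x in manip.place_of("top",t)[:2]])
im2=cv2.resize(im,None,fx=1.25,fy=1.25); cv2.imwrite("pics/t17.png",im2)
E
```

```text
time: 28.22
position: [382.3, -317.4, 190.1]
ee_rot: [168.7, -0.1, 98.3]
wrist_force: [-0.3, -0.0, 0.8]
grip_width: 0.701
tap ((498.59075927734375, 41.138023376464844), (43.31437301635742, 11.738995552062988), 83.76675415039062)
cover [(0.75, [564, 34, 1]), (0.6, [185, 292, -4])]
tray [(0.78, [649, -276, -2]), (0.45, [570, 36, 4])]
mat [(0.58, [380, 193, -2])]
tape_roll [(0.59, [374, -45, -3])]
ruler [(0.94, [380, 196, -3]), (0.72, [501, 39, 102])]
jar [(0.54, [784, -137, 3])]
adhesive [(0.65, [801, -32, 3])]
cup [(0.76, [787, 84, -1])]
offcuts [(0.92, [578, -498, 1])]
spatula [(0.82, [349, 483, 2]), (0.22, [501, 37, 103])]
```

View pics/t17.png

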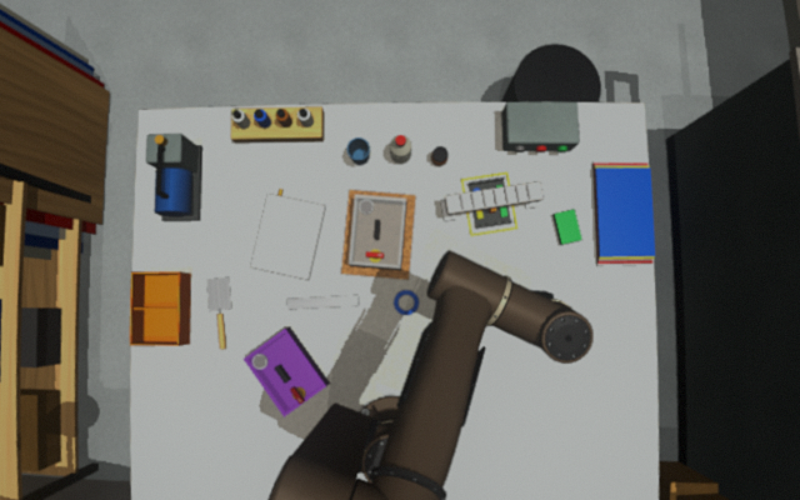

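The picture shows the cover on the mat (px 377,230) with the tap across it, the tray inside the outline (px 490,205), and the bystanders where they were.

```bash
python3 -c "
from bench import manip
print(manip.job_done())"
```

```text
the job is handed in; nothing more can be done
None
```

The job is done and handed in at about 28.5 s, well under the 72 s limit.

- **Tap:** I turned it a quarter turn anticlockwise to its end stop. It measured about 90° to the grip fin before the lift, and about 89–90° from the cover's x afterwards.
- **Cover:** I lifted it off by the black grip only after the tap was open. It stands upright on the mat within about 2 mm of centre, which leaves roughly 25 mm of cork all round.
- **Tray:** I carried it level and set it down about 18 mm clear of the outline, then let go. I pushed it from behind with both fingertips.
- **Tray, final position:** It is inside the outline, within about 2–3 mm of centre and about 1° of square. The robot is clear of everything.
- **Other things:** The last picture shows every bystander where it started, within the measuring noise of about 4 mm.

**Checks that failed or disagreed:**
- The wrist camera put the tray about 1 mm to the side of the outline's centre line, while the top picture suggested up to 4 mm by eye. Either is well inside the 12 mm margin.
- In the last top picture the network mistook the ruler for the mat. The picture itself and the mat's earlier measurements show the cover wholly on it.

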